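# Mount a tube carrier on a bench mixer and lock it

## Robot

A 7-joint arm with a two-finger parallel gripper is mounted at the origin on the work surface. World frame = base frame: x ahead of the robot, y to its left, z up, the work surface at z = 0. Lengths are in mm, angles in degrees, forces in N, time in s.
With the tool pointing down it reaches from about 425 to 950 mm from the base axis. Payload 4.7 kg.
Tool frame: the origin (TCP) lies between the finger pads; the fingertips stand 22 mm ahead of it and the grasp point (between the pads) lies 3 mm ahead of it (tip_extent is the distance from the TCP to the fingertips, in mm); z points along the fingers, y is the direction in which the jaws open and shut (so a half turn about z gives the same grasp; the last joint's range is limited). The gripper opens to 87 mm and grips with 3 to 60 N. Pads are 19 mm wide; open, the fingers measure 117 mm over their backs; the gripper's body (75 mm by 190 mm) begins 51 mm behind the grasp point.
Start: joints at [-75.396, 26.849, -2.785, 87.806, 1.381, 65.374, -4.715], TCP at [188.962, 648.03, 218.673] pointing down, gripper open.
Joint ranges: [-148.3, 148.3], [-19.14, 114.17], [-79.39, 73.82], [5.75, 140.21], [-59.74, 239.74], [12.07, 113.84], [-152.46, 152.46]. Speed limits (degrees/s): [147.25, 147.25, 180, 180, 180, 180, 180].

## Interface

Orientations are given as [roll, pitch, yaw] about the fixed x, y, z axes, in that order (R = Rz(yaw) Ry(pitch) Rx(roll)).
In Python, from plant import * gives the robot as it stands.
- The arm moves only by the shell command python3 -m pendant 'ROWS' [FORCE]. ROWS is a JSON object of lists of equal length, an entry for each row: "slide": the shift along the world's x, y, z in cm, a list of three; "rot": the turn, a rotation vector about the world's x, y, z in degrees, a list of three; "fingers": the gripper's target within -1 to 1 (fully open at 1, half-way at 0, shut at -1). A call has exactly 8 rows; each row is the pose to reach, as a shift and turn from the pose commanded when the call began; what a row does not reach only later rows make up. A row lasts 1/12 s, in which the tool goes at most 41.7 mm and 7.16 degrees, less where a joint would pass 70% of its speed; a pose out of reach is approached as far as the arm can. A call with a gripper value outside its range is refused whole. The fingers move at their own pace and stop on an object; FORCE is the grip in N (left out, the last holds). Time passes only in rows, so rows that repeat a pose let the fingers close, or fill a call up. It gives the time, the measured TCP pose, the force and the opening at its end, in the units of the state.
- observe(): the state, without advancing time (a new reading comes with each control period).
- read_camera(name): name is "scene" or "top" or "wrist"; returns a dict with "color" (400x640x3 uint8, red, green, blue), "intrinsics" (3x3 intrinsics, pixels), "world_from_camera" (4x4, takes a point from camera to world coordinates). Camera axes: x right, y up, looking along -z (the intrinsics and any distortion apply to the point x, -y, -z); pixel columns grow to the right and rows downward; lengths in mm; the calibration is good to about 2 mm. The wrist camera is an equidistant fisheye: a pixel r from the principal point sees the ray r / f radians off the axis. A picture is of the moment at which its call begins. There is no depth.
- hand_in(): hands the job in, once; it reports no verdict.
The state is a dict: "t": time; "qpos": joint angles; "joint_vel": joint speeds; "tau": joint torques, N m; "tool_pos": TCP position; "tool_rot": TCP orientation; "wrist_force": force on the tool from outside, world axes, zero at the start; "ft_torque": the same for the moment, N m; "grip_width": finger opening in mm.
Only numpy, scipy, OpenCV 4.12 (cv2) and the standard library are available. Lean on these libraries where they do the work, as an engineer would, in place of code of your own. Each camera call takes 0.05 s, during which the arm holds its last target.

## Task

Take the yellow tube carrier off its storage post and fit it on the mixer: turn it so that its blue lug lies in the notch of the guard and its three holes go over the three studs, and ease it down gently until it is fully home. Then fit the green locking plate over the spindle with its slot on the orange key, so that it lies flat on the carrier's boss. The carrier can be drawn off the post only by its lug and lowered into the guard only by its boss, so put it down in between (the black mat is kept clear for that), and leave the other things on the bench where they are.

Things in the scene. Friction and masses are not known exactly. Their poses are not given: they have to be found in the camera images.
- carrier_mid (a point): Tube carrier (loose, 0.28 kg): yellow disc 110 mm across, 10 thick; grey round boss in the middle (54 outside, 38 bore right through, top 50 above the underside); blue lug at the rim; three 14 mm through holes at 40 mm radius, 60, 180 and 300 deg from the lug. Point: on its axis, 25 mm above the underside; z up, x to the lug. Starts on the post's foot, underside 15 mm above the bench, any yaw.
- carrier_lug (a point): Grip point in the blue lug of the carrier: a block 12 mm thick (tangentially), from 51 to 83 mm from the carrier's axis, its top 36 mm above the underside. This point lies 69 mm from the axis and 18 mm above the underside; axes as the carrier (x radially out, y across the 12 mm).
- post: Storage post (fixed): steel foot 90 mm across and 15 mm high, with an upright aluminium post 26 mm across whose tip is 160 mm above the bench, so 95 mm above the stored carrier's boss. Origin: on its axis at bench level.
- mat: Black rubber mat (fixed), 170 x 170 x 3 mm, kept clear for putting the carrier down. Origin: centre of its underside, on the bench. It and the post change places from run to run.
- hub (a point): Bench mixer (fixed): white base 190 mm across, 72 high. Point: centre of the steel platform's top, 75 mm above the bench, seat of the carrier's underside; z up, x to the notch. Brass studs 10 mm thick, 16 high, tapered, at 40 mm radius, 60, 180 and 300 deg from x. Spindle on the axis 20 mm thick, tip 70 above the platform. Blue guard wall: radius 61 to 67, top 46 above the platform.
- notch (a point): Where the lug's grip point comes to lie: 69 mm from the mixer's axis along the hub's x, 18 mm above the platform. The notch in the guard is 30 mm wide, between two cheek walls as high as the guard that run out to 93 mm from the axis: no room for fingers beside the lug.
- key (a point): Orange key on the spindle: a rib 8 mm wide on the hub's +y side, reaching 15 mm from the axis, from the platform up to 64 mm above it (6 mm below the spindle's tip). This point lies on the key 12.5 mm from the axis and 58 mm above the platform, where the plate's slot point comes to lie.
- plate_mid (a point): Locking plate (loose, 0.12 kg): green, 90 x 40 x 16 mm, flat on the bench. A 24 mm bore through its middle with a 12 mm wide slot from it along +x to 17 mm from the centre; an orange dot marks that end. Point: the plate's centre, 8 mm above its underside; x along its length to the slot, y across, z up. Home: underside on the boss, 50 mm above the platform, x along the hub's +y.
- plate_slot (a point): Point in the plate's slot, 12.5 mm from plate_mid along the plate's x, half-way up.
- tube_rack: Bystander, to be left alone: yellow rack of capped sample tubes, 70 x 130 x 96 mm tall. Origin: centre of its underside.
- tip_box: Bystander, to be left alone: grey box with clear lid, 77 x 107 x 60 mm tall. Origin: centre of its underside.
- reagent: Bystander, to be left alone: amber bottle, 54 mm across, 110 mm tall. Origin: centre of its underside.
- beaker: Bystander, to be left alone: clear beaker, 72 mm across, 85 mm tall. Origin: centre of its underside.
- jar: Bystander, to be left alone: white jar, 60 mm across, 70 mm tall. Origin: centre of its underside.
- roll: Bystander, to be left alone: white paper-label roll standing on end, 56 mm across, 45 mm tall. Origin: centre of its underside.
Things that resemble listed ones, but are neither listed nor needed, are in the scene too. What is shaped like the part that bears hub but pink is not meant.

How it is judged:
By the outcome, as a careful person would: the job done as asked, in the order asked, and still so for the second after the job is handed in, with the robot touching nothing.
It also fails if it takes over 72 s, if anything falls off the work surface, if the arm or the gripper's body presses on something with over 40 N, if the wrist force passes 120 N, or if a joint passes its speed limit or range.

## Working session

There is one attempt and no reset: what is moved stays moved. The work goes in short steps, Python scripts to look and compute and a shell command to move; the robot and the scene stay as the last step left them, time stands still between calls to the robot, and variables do not carry over. Pictures are saved under pics/ and viewed, and the job is handed in when it is done.

```bash
ls; mkdir -p pics
python3 - <<'E'
from plant import *
import cv2,json,numpy as np
s=observe();print(s)
for n in ["scene","top","wrist"]:
    r=read_camera(n)
    cv2.imwrite(f"pics/{n}0.png",cv2.cvtColor(r["color"],cv2.COLOR_RGB2BGR))
    np.savez(f"cam_{n}0.npz",**{k:np.array(v) for k,v in r.items()})
    print(n,r["intrinsics"],np.round(r["world_from_camera"],3),[k for k in r])
E
```

```text
pics
{'t': 0.0, 'qpos': array([-75.39722172,  26.89903372,  -2.78566629,  87.87460618,
         1.38247152,  65.37575954,  -4.71591148]), 'joint_vel': array([ 0.03849036, -0.00213848,  0.04028532,  0.1122067 , -0.03220547,
        0.05887644, -0.04673949]), 'tau': array([ 1.31824117e-04, -5.07976127e+01, -8.05615797e-02, -2.36150801e+01,
       -6.13986910e-02,  3.78521229e-02,  1.59526048e-04]), 'tool_pos': array([188.79342344, 647.41258814, 217.57269153]), 'tool_rot': array([-1.79884344e+02,  5.19318220e-03,  1.63744650e+02]), 'wrist_force': array([-0.47030032, -0.38125235, -0.23677425]), 'ft_torque': array([ 0.03746617, -0.0270032 ,  0.03576103]), 'grip_width': 87.27338045434787}
scene [[397.59972061   0.         312.97939534]
 [  0.         397.59972061 196.81505145]
 [  0.           0.           1.        ]] [[-1.900000e-01 -7.480000e-01  6.360000e-01  1.174612e+03]
 [ 9.820000e-01 -1.520000e-01  1.150000e-01  9.029700e+01]
 [ 1.000000e-02  6.460000e-01  7.630000e-01  9.574770e+02]
 [ 0.000000e+00  0.000000e+00  0.000000e+00  1.000000e+00]] ['color', 'intrinsics', 'world_from_camera']
top [[503.20320628   0.         308.89010862]
 [  0.         503.20320628 195.4181113 ]
 [  0.           0.           1.        ]] [[-1.500000e-02  9.830000e-01 -1.810000e-01  1.958170e+02]
 [-1.000000e+00 -1.500000e-02 -1.000000e-03 -2.455200e+01]
 [-4.000000e-03  1.810000e-01  9.830000e-01  1.684914e+03]
 [ 0.000000e+00  0.000000e+00  0.000000e+00  1.000000e+00]] ['color', 'intrinsics', 'world_from_camera']
wrist [[309.70691629   0.         320.33013102]
 [  0.         309.70691629 197.21707205]
 [  0.           0.           1.        ]] [[ 2.80000e-01 -9.17000e-01 -2.83000e-01  1.10505e+02]
 [ 9.60000e-01  2.66000e-01  8.40000e-02  6.71245e+02]
 [-2.00000e-03 -2.96000e-01  9.55000e-01  3.83856e+02]
 [ 0.00000e+00  0.00000e+00  0.00000e+00  1.00000e+00]] ['color', 'intrinsics', 'world_from_camera']
```

View pics/scene0.png

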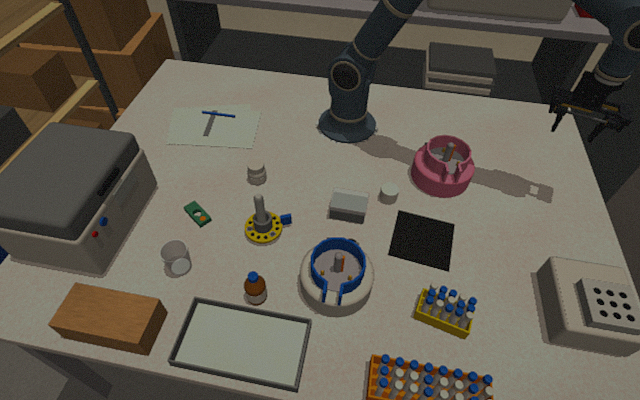

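View pics/top0.png

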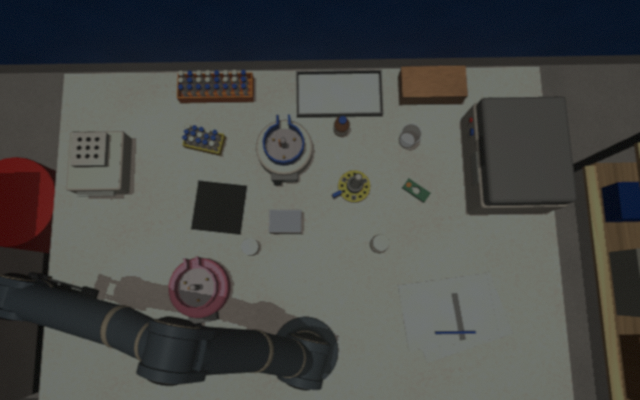

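View pics/wrist0.png

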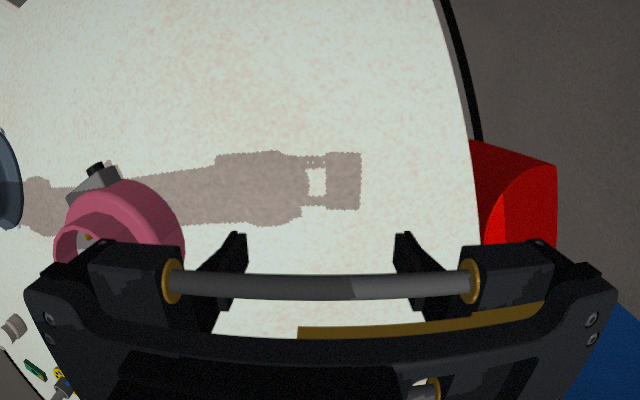

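```bash
cat > h.py <<'E'
import numpy as np, cv2
def load(n):
    d=np.load(f"cam_{n}.npz"); return d["color"],d["intrinsics"],d["world_from_camera"]
def bp(K,T,px,z,fish=False):
    u=(px[0]-K[0,2])/K[0,0]; v=(px[1]-K[1,2])/K[1,1]
    if fish:
        r=np.hypot(u,v); s=np.sin(r)/max(r,1e-9); d=np.array([u*s,-v*s,-np.cos(r)])
    else: d=np.array([u,-v,-1.])
    d=T[:3,:3]@d; o=T[:3,3]; return o+d*(z-o[2])/d[2]
def pj(K,T,P,fish=False):
    P=np.atleast_2d(P).astype(float); c=(P-T[:3,3])@T[:3,:3]; x,y,z=c[:,0],-c[:,1],-c[:,2]
    if fish:
        r=np.hypot(x,y); th=np.arctan2(r,z); k=th/np.maximum(r,1e-9); u,v=x*k,y*k
    else: u,v=x/z,y/z
    return np.c_[u*K[0,0]+K[0,2],v*K[1,1]+K[1,2]]
def crop(n,x0,y0,w,h,s,out,pts=None,fish=False):
    im,K,T=load(n); c=cv2.cvtColor(im,cv2.COLOR_RGB2BGR)[y0:y0+h,x0:x0+w]
    c=cv2.resize(c,None,fx=s,fy=s,interpolation=cv2.INTER_CUBIC)
    c=cv2.convertScaleAbs(c,alpha=1.5,beta=10)
    if pts is not None:
        for p in pj(K,T,pts,fish): cv2.circle(c,(int((p[0]-x0+.5)*s),int((p[1]-y0+.5)*s)),1,(255,0,255),-1)
    for x in range(0,w,10): cv2.putText(c,str(x0+x),(x*s,8),0,.3,(0,0,255)); cv2.line(c,(x*s,10),(x*s,14),(0,0,255))
    for y in range(10,h,10): cv2.putText(c,str(y0+y),(0,y*s),0,.3,(0,0,255))
    cv2.imwrite("pics/"+out,c)
def grab(n,tag):
    from plant import read_camera
    r=read_camera(n); np.savez(f"cam_{tag}.npz",**{k:np.array(v) for k,v in r.items()})
E
python3 - <<'E'
from h import *
crop("top0",250,110,190,115,4,"a1.png"); crop("scene0",180,180,200,140,4,"a2.png")
_,K,T=load("top0")
for n,p,z in [("mixer",(285,146),75),("carrier",(354,185),25),("plate",(416,190),16),("mat",(218,207),3),("beaker/ jar",(380,243),70),("bottle",(342,125),110),("tipbox",(286,221),60),("roll",(251,246),45)]: print(n,bp(K,T,p,z).round())
E
```

```text
mixer [660.  54.  75.]
carrier [ 535. -175.   25.]
plate [ 517. -385.   16.]
mat [471. 285.   3.]
beaker/ jar [ 335. -249.   70.]
bottle [ 719. -135.  110.]
tipbox [412.  53.  60.]
roll [334. 168.  45.]
```

View pics/a1.png

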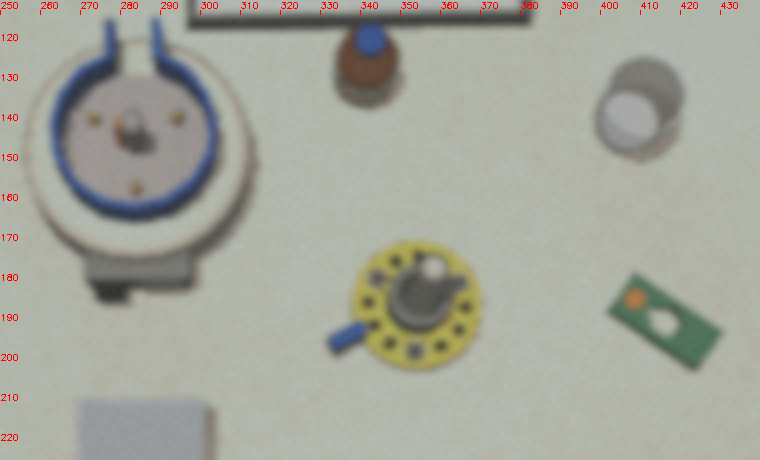

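View pics/a2.png

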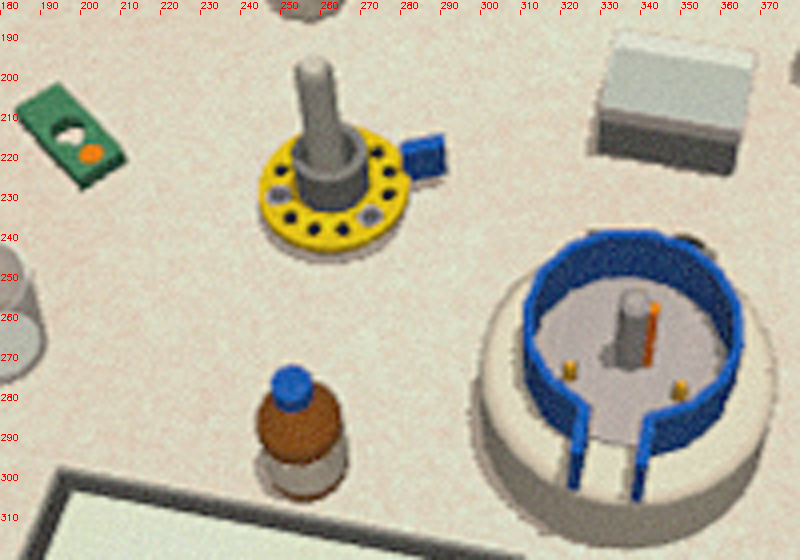

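```bash
cat > meas.py <<'E'
from h import *
def hsv(im): return cv2.cvtColor(im,cv2.COLOR_RGB2HSV)
def mask(im,lo,hi,box):
    m=cv2.inRange(hsv(im),np.array(lo),np.array(hi)); k=np.zeros_like(m); x0,y0,x1,y1=box; k[y0:y1,x0:x1]=m[y0:y1,x0:x1]
    n,l,s,c=cv2.connectedComponentsWithStats(k); i=1+np.argmax(s[1:,4]); return (l==i).astype(np.uint8),s[i,4],c[i]
def hull_fit(m):
    c,_=cv2.findContours(m,cv2.RETR_EXTERNAL,cv2.CHAIN_APPROX_NONE); return cv2.convexHull(np.vstack(c))[:,0].astype(float)
E
python3 - <<'E'
from meas import *
from scipy.optimize import least_squares
for n,ybox,gbox,bbox in [("top0",(330,165,385,205),(395,170,440,210),(325,180,345,205)),("scene0",(235,200,290,255),(180,195,215,230),(275,205,300,235))]:
    im,K,T=load(n)
    m,a,c=mask(im,(20,100,60),(35,255,255),ybox); P=np.array([bp(K,T,p,25) for p in hull_fit(m)])[:,:2]
    r=least_squares(lambda q:np.hypot(*(P-q[:2]).T)-q[2],[530,-175,55],loss="soft_l1"); print(n,"disc",r.x,np.abs(r.fun).max())
    m,a,c=mask(im,(100,100,40),(130,255,255),bbox); L=bp(K,T,c,33); print(" lug",a,c,L, np.degrees(np.arctan2(*(L[:2]-r.x[:2])[::-1])),np.hypot(*(L[:2]-r.x[:2])))
    m,a,c=mask(im,(65,80,30),(90,255,255),gbox); h=hull_fit(m); P=np.array([bp(K,T,p,8) for p in h])[:,:2].astype(np.float32); print(" plate",a,cv2.minAreaRect(P))
    m,a,c=mask(im,(5,130,60),(18,255,255),gbox);print(" dot",a,bp(K,T,c,16))
_,K,T=load("top0")
S=np.array([bp(K,T,p,89) for p in [(272.8,139.6),(293.8,139.3),(283.7,157)]])[:,:2];print(S,S.mean(0),np.linalg.norm(S-S.mean(0),axis=1)); print("spindle",bp(K,T,(282.6,140.3),145))
_,K,T=load("scene0")
S=np.array([bp(K,T,p,89) for p in [(319.8,271.5),(347.6,276)]])[:,:2];print(S,S.mean(0)); print("spindle",bp(K,T,(336,254.5),145))
E
```

```text
top0 disc [ 531.88943509 -174.74168908   51.77774528] 1.374645587007926
 lug 24 [336.45833333 193.58333333] [ 505.33612962 -115.25625425   33.        ] 114.0551872206091 65.14288133828056
 plate 60 ((502.463134765625, -407.8863830566406), (26.59419822692871, 29.99057388305664), 49.6318473815918)
 dot 13 [ 536.48842134 -360.27288416   16.        ]
scene0 disc [ 536.42146281 -170.5511378    55.74156956] 2.2828787249500664
 lug 97 [285.55670103 218.89690722] [ 503.03814223 -111.23474413   33.        ] 119.37084896507336 68.0652675902762
 plate 269 ((516.3523559570312, -382.90924072265625), (96.88656616210938, 40.366477966308594), 54.188594818115234)
 dot 22 [ 535.38545208 -356.5699909    16.        ]
[[678.88054207  92.97103279]
 [678.82723927  23.8042409 ]
 [619.22276022  57.39424337]] [658.97684719  58.05650569] [40.1893179  39.58858053 39.75960289]
spindle [659.13577479  57.71525656 145.        ]
[[685.15333987  21.81066631]
 [684.06474919  90.89284899]] [684.60904453  56.35175765]
spindle [664.02363326  55.92085554 145.        ]
```

The real mixer is the white one with the blue guard, at top px (285,146). The pink one at (198,288) is the look-alike. The carrier disc is the only yellow disc, at (354,185), with its blue lug at (337,194). The yellow object at (204,138) is the tube rack. The plate is at (416,190) and the mat at (218,207). I'm moving towards the mixer for a close view.

```bash
python3 -m pendant '{"slide":[[2,-2.6,1.2],[4,-5.3,2.5],[7,-9.3,4],[10,-13.3,5.5],[13,-17.3,7],[16,-21.3,8.5],[19,-25.3,10],[22,-29.3,10]],"rot":[[0,0,-6],[0,0,-12],[0,0,-18],[0,0,-24],[0,0,-30],[0,0,-36],[0,0,-42],[0,0,-48]],"fingers":[1,1,1,1,1,1,1,1]}'
python3 -m pendant '{"slide":[[3,-4,0],[6,-8,0],[9,-12,0],[12,-16,0],[15,-20,0],[18,-24,0],[21,-28,0],[24,-32,0]],"rot":[[0,0,0],[0,0,0],[0,0,0],[0,0,0],[0,0,0],[0,0,0],[0,0,0],[0,0,0]],"fingers":[1,1,1,1,1,1,1,1]}'
python3 - <<'E'
from h import *
from plant import observe
o=observe();print(o["t"],o["tool_pos"],o["tool_rot"],o["qpos"].round(1))
grab("wrist","w1")
crop("w1",0,0,640,400,1,"w1.png")
E
```

```text
t: 0.82
tool_pos: [374.4, 401.2, 311.2]
tool_rot: [179.9, -0.1, 115.5]
wrist_force: [0.4, 0.8, 0.2]
grip_width: 87.2
t: 1.48
tool_pos: [574.1, 134.0, 309.7]
tool_rot: [180.0, -0.0, 115.8]
wrist_force: [1.2, 0.5, 0.0]
grip_width: 86.8
1.4833 [574.07244145 133.99656112 309.71736043] [ 1.79995637e+02 -1.86012717e-02  1.15755859e+02] [-36.1  15.5  24.   94.   -6.6  71.9  14.9]
```

View pics/w1.png

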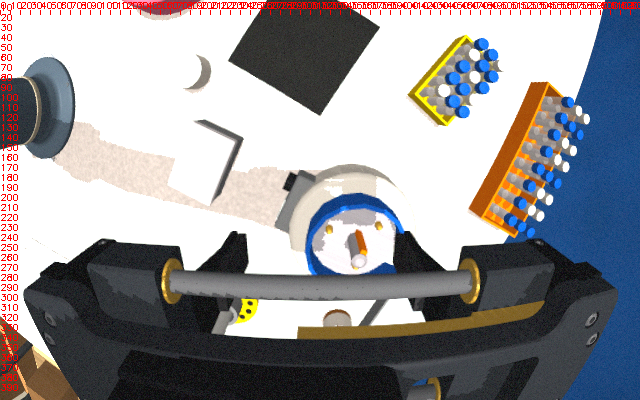

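```bash
python3 -m pendant '{"slide":[[-0.2,-3.3,0],[-0.4,-6.6,0],[-0.6,-10,0],[-0.8,-13.3,0],[-1,-16.6,0],[-1.2,-20,0],[-1.4,-23.3,0],[-1.6,-26.6,0]],"rot":[[0,0,0],[0,0,0],[0,0,0],[0,0,0],[0,0,0],[0,0,0],[0,0,0],[0,0,0]],"fingers":[1,1,1,1,1,1,1,1]}'
python3 -m pendant '{"slide":[[0,-2,-1],[0,-4,-2],[0,-6,-3],[-0.4,-8,-4],[-0.4,-8,-4],[-0.4,-8,-4],[-0.4,-8,-4],[-0.4,-8,-4]],"rot":[[0,0,0],[0,0,0],[0,0,0],[0,0,0],[0,0,0],[0,0,0],[0,0,0],[0,0,0]],"fingers":[1,1,1,1,1,1,1,1]}'
python3 - <<'E'
from h import *
from plant import observe
o=observe();print(o["t"],o["tool_pos"],o["tool_rot"],o["qpos"].round(1))
grab("wrist","w2")
im=load("w2")[0]; cv2.imwrite("pics/w2.png",cv2.cvtColor(im,cv2.COLOR_RGB2BGR))
E
```

```text
t: 2.2
tool_pos: [556.8, -131.5, 309.6]
tool_rot: [-180.0, -0.0, 115.7]
wrist_force: [0.3, -0.3, 0.1]
grip_width: 87.0
t: 2.87
tool_pos: [554.2, -208.7, 270.1]
tool_rot: [179.9, -0.0, 115.9]
wrist_force: [0.9, -1.1, 0.2]
grip_width: 87.1
2.8667 [ 554.19409087 -208.66788382  270.14409076] [ 1.79932221e+02 -1.27893045e-02  1.15875099e+02] [ -8.8  18.2  32.9  97.3 -10.6  67.6  52.8]
```

View pics/w2.png

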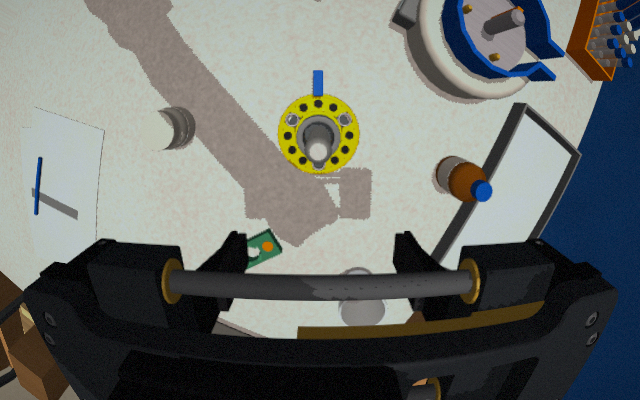

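The wrist view shows the carrier disc at (319,134) with its lug up at (318,83), the true mixer at upper right (490,35), the bottle at (465,180), and the plate at (263,248).

```bash
cat > carr.py <<'E'
from meas import *
from scipy.optimize import least_squares
import sys
def carrier(tag,ybox,bbox,zu):
    im,K,T=load(tag)
    m,a,c=mask(im,(22,120,90),(35,255,255),ybox); P=np.array([bp(K,T,p,zu+10,True) for p in hull_fit(m)])[:,:2]
    r=least_squares(lambda q:np.hypot(*(P-q[:2]).T)-q[2],[*P.mean(0),55],loss="soft_l1"); print("disc",r.x.round(2),np.abs(r.fun).max().round(2))
    m,a,c=mask(im,(100,120,60),(130,255,255),bbox)
    L=bp(K,T,c,zu+30,True); d=L[:2]-r.x[:2]; print("lug",a,c,L.round(1),"yaw",np.degrees(np.arctan2(d[1],d[0])).round(2),"r",np.hypot(*d).round(1))
    return r.x
E
python3 - <<'E'
from carr import *
c=carrier("w2",(270,80,365,180),(305,60,335,105),15)
crop("w2",270,55,100,130,6,"w2c.png"); crop("w2",390,0,180,110,4,"w2m.png")
im,K,T=load("w2")
print(bp(K,T,(319,149),160,True))
E
```

```text
disc [ 533.25 -171.48   54.27] 0.48
lug 241 [317.78008299  82.47717842] [ 503.7 -111.2   45. ] yaw 116.08 r 67.1
[ 535.06516298 -171.28093723  160.        ]
```

View pics/w2c.png

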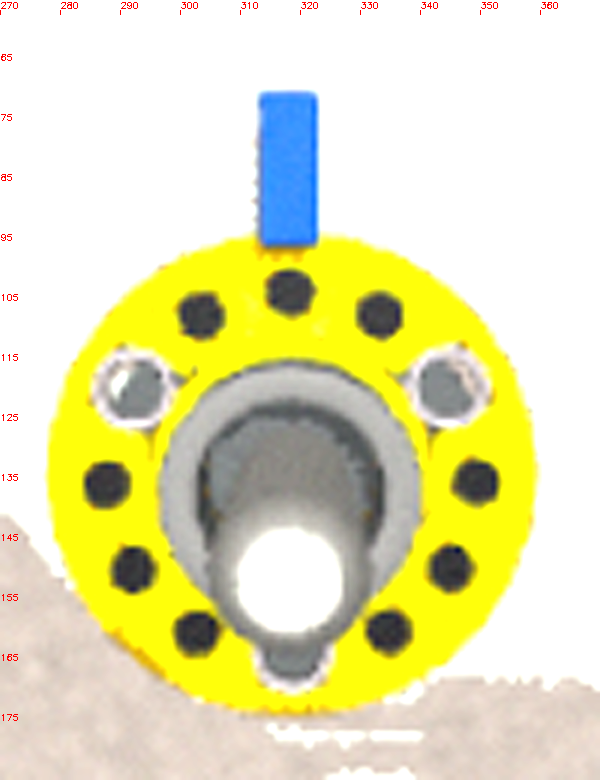

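View pics/w2m.png

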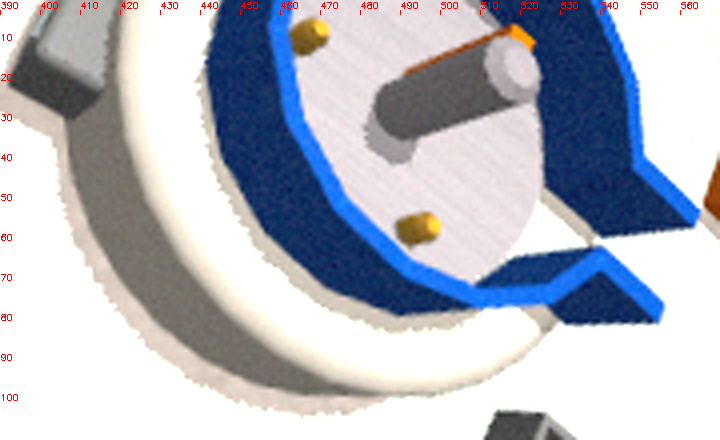

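```bash
python3 -m pendant '{"slide":[[-1.7,3.3,-2],[-3.4,6.6,-4],[-5.1,9.9,-6],[-5.1,9.9,-9],[-5.1,9.9,-12],[-5.1,9.9,-15],[-5.1,9.9,-17],[-5.1,9.9,-18]],"rot":[[0,0,0],[0,0,0],[0,0,0],[0,0,0],[0,0,0],[0,0,0],[0,0,0],[0,0,0]],"fingers":[1,1,1,1,1,1,1,1]}'
python3 - <<'E'
from h import *
from plant import observe
o=observe();print(o["t"],o["tool_pos"],o["tool_rot"])
grab("wrist","w3")
im=load("w3")[0]; cv2.imwrite("pics/w3.png",cv2.cvtColor(im,cv2.COLOR_RGB2BGR))
E
```

```text
t: 3.58
tool_pos: [501.2, -109.7, 87.6]
tool_rot: [-179.8, -0.1, 115.9]
wrist_force: [0.0, -0.0, 0.8]
grip_width: 86.6
3.5833 [ 501.24344523 -109.65739267   87.64265364] [-1.79840001e+02 -1.21717904e-01  1.15862782e+02]
```

View pics/w3.png

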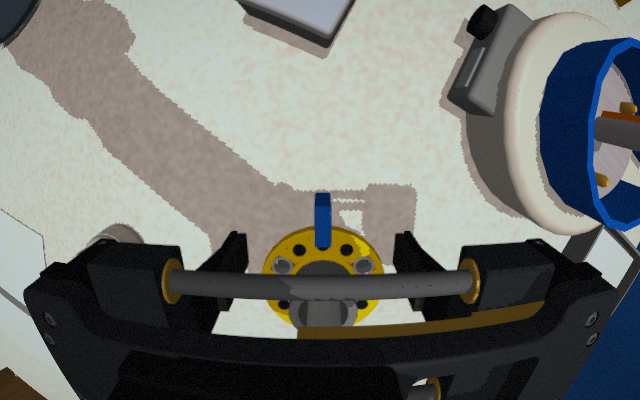

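```bash
python3 -m pendant '{"slide":[[0,0,-1.5],[0.1,0,-3],[0.1,0,-4.3],[0.1,0,-5.1],[0.1,0,-5.1],[0.1,0,-5.1],[0.1,0,-5.1],[0.1,0,-5.1]],"rot":[[0,0,0],[0,0,0],[0,0,0],[0,0,0],[0,0,0],[0,0,0],[0,0,0],[0,0,0]],"fingers":[1,1,1,1,1,-1,-1,-1]}' 60
python3 -m pendant '{"slide":[[0,0,0],[0,0,0],[0,0,0],[0,0,0],[0,0,0],[0,0,0],[0,0,0],[0,0,0]],"rot":[[0,0,0],[0,0,0],[0,0,0],[0,0,0],[0,0,0],[0,0,0],[0,0,0],[0,0,0]],"fingers":[-1,-1,-1,-1,-1,-1,-1,-1]}' 60
```

```text
t: 4.3
tool_pos: [504.2, -111.3, 39.7]
tool_rot: [179.9, 0.1, 115.7]
wrist_force: [0.7, 0.2, -0.2]
grip_width: 74.0
t: 4.97
tool_pos: [503.4, -111.2, 38.7]
tool_rot: [-180.0, -0.0, 115.7]
wrist_force: [0.1, 0.0, 0.6]
grip_width: 21.9
```

```bash
python3 -m pendant '{"slide":[[0,0,0],[0,0,0],[0,0,0],[0,0,0],[0,0,0],[0,0,0.2],[0,0,0.5],[0,0,1]],"rot":[[0,0,0],[0,0,0],[0,0,0],[0,0,0],[0,0,0],[0,0,0],[0,0,0],[0,0,0]],"fingers":[-1,-1,-1,-1,-1,-1,-1,-1]}' 60
python3 -m pendant '{"slide":[[0,0,1],[0,0,2],[0,0,3.5],[0,0,5],[0,0,6.5],[0,0,8],[0,0,9.5],[0,0,11]],"rot":[[0,0,0],[0,0,0],[0,0,0],[0,0,0],[0,0,0],[0,0,0],[0,0,0],[0,0,0]],"fingers":[-1,-1,-1,-1,-1,-1,-1,-1]}' 60
python3 -m pendant '{"slide":[[0,0,1],[0,0,2],[0,0,3],[0,0,4],[0,0,4.5],[0,0,5],[0,0,5],[0,0,5]],"rot":[[0,0,0],[0,0,0],[0,0,0],[0,0,0],[0,0,0],[0,0,0],[0,0,0],[0,0,0]],"fingers":[-1,-1,-1,-1,-1,-1,-1,-1]}' 60
python3 - <<'E'
from h import *
from plant import observe
o=observe();print(o["t"],o["tool_pos"],o["tool_rot"],o["wrist_force"])
grab("wrist","w4");grab("scene","s4")
im=load("w4")[0]; cv2.imwrite("pics/w4.png",cv2.cvtColor(im,cv2.COLOR_RGB2BGR))
crop("s4",180,130,200,140,4,"s4.png")
E
```

```text
t: 5.63
tool_pos: [502.5, -111.1, 48.5]
tool_rot: [-179.9, -0.1, 115.7]
wrist_force: [-0.8, -0.4, -3.3]
grip_width: 11.1
t: 6.3
tool_pos: [503.3, -111.4, 160.5]
tool_rot: [179.9, 0.0, 115.7]
wrist_force: [-0.5, 0.2, -2.5]
grip_width: 11.3
t: 6.97
tool_pos: [503.3, -111.2, 208.6]
tool_rot: [-180.0, -0.0, 115.7]
wrist_force: [0.2, 0.4, -3.2]
grip_width: 11.2
6.9667 [ 503.28799733 -111.18384165  208.59859236] [-1.79987937e+02 -1.28618790e-02  1.15742687e+02] [ 0.18332408  0.35168727 -3.16041998]
```

View pics/w4.png

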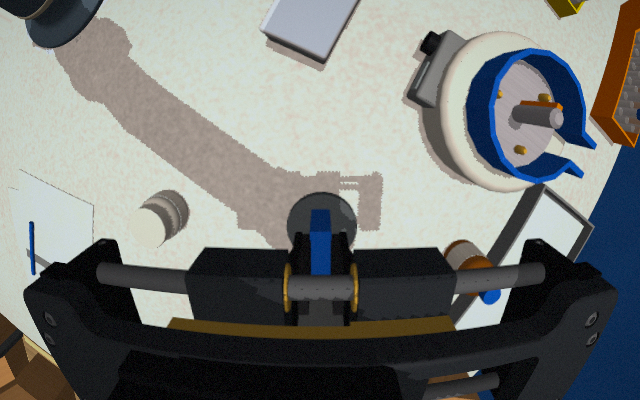

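View pics/s4.png

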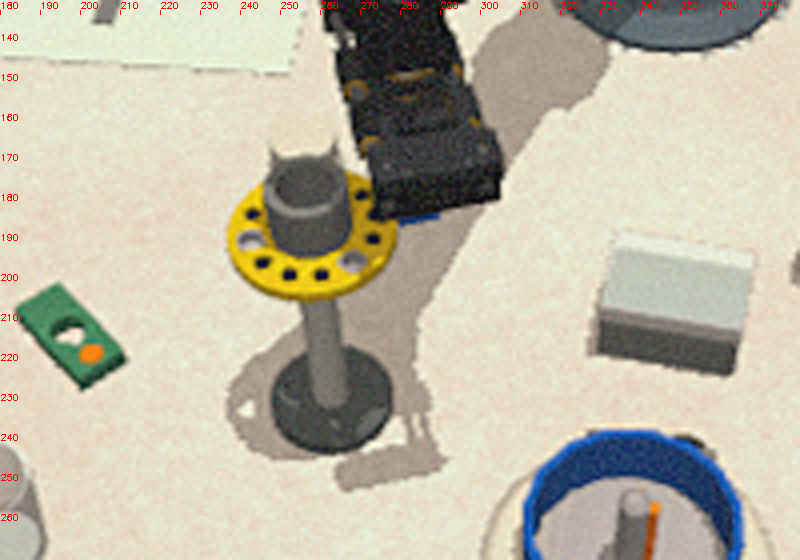

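Run:
```python
from meas import *
for n,box,f in [("w1",(225,0,385,118),True),("s4",(385,205,458,272),False),("top0",(185,175,250,240),False)]:
    im,K,T=load(n)
    m,a,c=mask(im,(0,0,0),(179,255,45 if n!="w1" else 60),box)
    h=hull_fit(m); P=np.array([bp(K,T,p,3,f) for p in h])[:,:2].astype(np.float32); print(n,a,cv2.minAreaRect(P))
```

```text
w1 10537 ((471.1737976074219, 285.7728271484375), (167.99899291992188, 167.98330688476562), 82.92738342285156)
s4 2734 ((473.647705078125, 285.7744140625), (166.15362548828125, 165.86306762695312), 82.77044677734375)
top0 2270 ((471.13702392578125, 282.29400634765625), (161.89556884765625, 162.93515014648438), 82.8082504272461)
```

```bash
python3 -m pendant '{"slide":[[-0.2,1.5,0],[-0.5,4,0],[-0.9,7,0],[-1.3,10,0],[-1.7,13,0],[-2.1,16,0],[-2.5,19,0],[-2.9,22,0]],"rot":[[0,0,0],[0,0,0],[0,0,0],[0,0,0],[0,0,0],[0,0,0],[0,0,0],[0,0,0]],"fingers":[-1,-1,-1,-1,-1,-1,-1,-1]}' 60
python3 -m pendant '{"slide":[[-0.4,3,0],[-0.8,6,0],[-1.2,9,0],[-1.6,12,0],[-2,15,-1],[-2.4,18,-2],[-2.8,21,-3],[-3.1,23.6,-4]],"rot":[[0,0,0],[0,0,0],[0,0,0],[0,0,0],[0,0,0],[0,0,0],[0,0,0],[0,0,0]],"fingers":[-1,-1,-1,-1,-1,-1,-1,-1]}' 60
```

```text
t: 7.73
tool_pos: [473.8, 110.0, 208.3]
tool_rot: [-180.0, -0.0, 115.7]
wrist_force: [0.1, 0.1, -2.1]
grip_width: 11.3
t: 8.4
tool_pos: [442.5, 346.9, 167.6]
tool_rot: [-180.0, -0.0, 115.8]
wrist_force: [-0.5, 0.8, -1.5]
grip_width: 11.0
```

```bash
python3 -m pendant '{"slide":[[0,0,-1.5],[0,0,-3.5],[0,0,-6],[0,0,-8.5],[0,0,-10.5],[0,0,-12],[0,0,-13],[0,0,-13]],"rot":[[0,0,0],[0,0,0],[0,0,0],[0,0,0],[0,0,0],[0,0,0],[0,0,0],[0,0,0]],"fingers":[-1,-1,-1,-1,-1,-1,-1,-1]}' 60
python3 -m pendant '{"slide":[[0,0,-0.1],[0,0,-0.2],[0,0,-0.3],[0,0,-0.4],[0,0,-0.5],[0,0,-0.6],[0,0,-0.7],[0,0,-0.8]],"rot":[[0,0,0],[0,0,0],[0,0,0],[0,0,0],[0,0,0],[0,0,0],[0,0,0],[0,0,0]],"fingers":[-1,-1,-1,-1,-1,-1,-1,-1]}' 60
python3 - <<'E'
from h import *
grab("scene","s5")
crop("s5",370,140,110,140,5,"s5.png")
E
```

```text
t: 9.07
tool_pos: [442.0, 343.6, 36.2]
tool_rot: [-179.7, 0.1, 115.7]
wrist_force: [-0.4, -0.3, -2.9]
grip_width: 11.1
t: 9.73
tool_pos: [443.4, 344.8, 30.8]
tool_rot: [180.0, -0.0, 115.7]
wrist_force: [0.2, -1.4, -1.8]
grip_width: 11.0
```

View pics/s5.png

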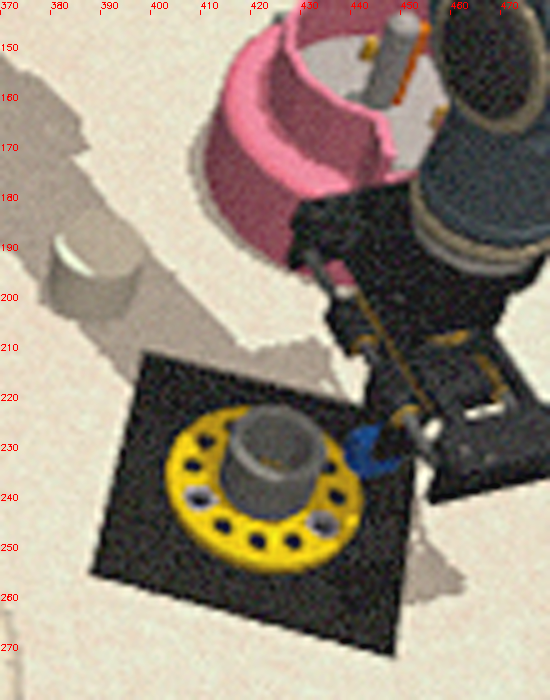

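```bash
python3 -m pendant '{"slide":[[0,0,-0.1],[0,0,-0.2],[0,0,-0.3],[0,0,-0.35],[0,0,-0.4],[0,0,-0.4],[0,0,-0.4],[0,0,-0.4]],"rot":[[0,0,0],[0,0,0],[0,0,0],[0,0,0],[0,0,0],[0,0,0],[0,0,0],[0,0,0]],"fingers":[-1,-1,-1,-1,-1,-1,-1,-1]}' 60
```

```text
t: 10.45
tool_pos: [443.4, 345.0, 26.9]
tool_rot: [180.0, -0.0, 115.7]
wrist_force: [-0.4, 0.9, -1.5]
grip_width: 11.1
```

```bash
python3 -m pendant '{"slide":[[0,0,-0.05],[0,0,-0.1],[0,0,-0.1],[0,0,-0.1],[0,0,-0.1],[0,0,-0.1],[0,0,-0.1],[0,0,-0.1]],"rot":[[0,0,0],[0,0,0],[0,0,0],[0,0,0],[0,0,0],[0,0,0],[0,0,0],[0,0,0]],"fingers":[-1,-1,-1,-0.6,-0.3,0,0.2,0.2]}' 60
python3 -m pendant '{"slide":[[0,0,0],[0,0,1],[0,0,2.5],[0,0,4],[0,0,6],[0,0,8],[0,0,10],[0,0,12]],"rot":[[0,0,0],[0,0,0],[0,0,0],[0,0,0],[0,0,0],[0,0,0],[0,0,0],[0,0,0]],"fingers":[1,1,1,1,1,1,1,1]}' 60
```

```text
t: 11.12
tool_pos: [443.5, 344.6, 25.6]
tool_rot: [-180.0, 0.0, 115.7]
wrist_force: [0.0, -0.0, -0.7]
grip_width: 36.4
t: 11.78
tool_pos: [443.4, 344.6, 147.5]
tool_rot: [180.0, -0.0, 115.7]
wrist_force: [0.5, 0.4, -0.4]
grip_width: 85.0
```

```bash
python3 -m pendant '{"slide":[[0.8,-1.5,1.5],[1.7,-3.3,3],[2.6,-5.3,4.5],[3.5,-7.3,6],[4.4,-9.3,7.5],[5,-10.5,9],[5,-10.5,9],[5,-10.5,9]],"rot":[[0,0,0],[0,0,0],[0,0,0],[0,0,0],[0,0,0],[0,0,0],[0,0,0],[0,0,0]],"fingers":[1,1,1,1,1,1,1,1]}' 60
python3 - <<'E'
from h import *
from plant import observe
o=observe();print(o["t"],o["tool_pos"],o["tool_rot"],o["qpos"].round(1))
grab("wrist","w6")
im=load("w6")[0]; cv2.imwrite("pics/w6.png",cv2.cvtColor(im,cv2.COLOR_RGB2BGR))
from carr import *
try: carrier("w6",(260,60,380,200),(300,30,340,120),3)
except Exception as e: print(e)
E
```

```text
t: 12.45
tool_pos: [493.8, 239.7, 236.7]
tool_rot: [179.9, -0.1, 115.6]
wrist_force: [-0.7, 1.0, -0.2]
grip_width: 87.0
12.45 [493.79127276 239.66635256 236.74053822] [ 1.79871404e+02 -5.21684282e-02  1.15649424e+02] [-46.   14.2  19.  104.9  -5.3  61.6   0.7]
disc [472.83 284.27  54.95] 0.41
lug 301 [320.01328904  75.37209302] [443.3 345.1  33. ] yaw 115.87 r 67.6
```

View pics/w6.png

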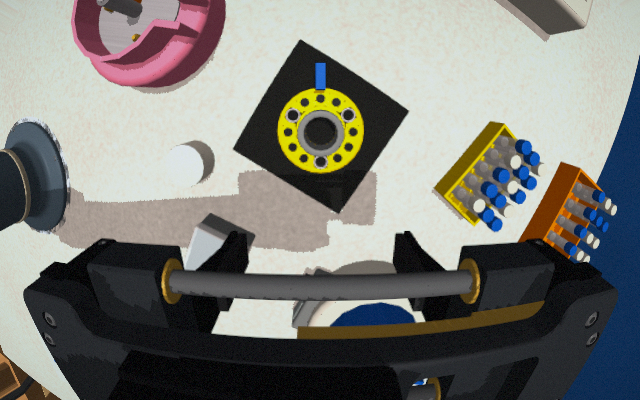

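```bash
python3 -m pendant '{"slide":[[-1,2.2,0],[-2.1,4.5,-1.5],[-2.1,4.5,-4],[-2.1,4.5,-7],[-2.1,4.5,-10],[-2.1,4.5,-12],[-2.1,4.5,-13],[-2.1,4.5,-13]],"rot":[[0,0,0],[0,0,0],[0,0,0],[0,0,0],[0,0,0],[0,0,0],[0,0,0],[0,0,0]],"fingers":[1,1,1,1,1,1,1,1]}' 60
python3 - <<'E'
from h import *
from plant import observe
o=observe();print(o["t"],o["tool_pos"],o["tool_rot"],o["qpos"].round(1))
E
```

```text
t: 13.17
tool_pos: [469.5, 284.8, 102.5]
tool_rot: [-179.6, 0.0, 115.9]
wrist_force: [-0.3, -0.4, 0.0]
grip_width: 87.0
13.1667 [469.52612215 284.80170181 102.53831875] [-1.79616348e+02  4.90825102e-02  1.15870338e+02] [-48.   23.4  15.7 112.2  -8.6  45.9  -1.6]
```

```bash
python3 -m pendant '{"slide":[[0,0,-1.5],[0,0,-3],[0,0,-4.5],[0,0,-5.5],[0,0,-6],[0,0,-6],[0,0,-6],[0,0,-6]],"rot":[[0,0,0],[0,0,0],[0,0,0],[0,0,0],[0,0,0],[0,0,0],[0,0,0],[0,0,0]],"fingers":[1,1,1,1,1,1,1,1]}' 40
python3 - <<'E'
from plant import observe
o=observe();print(o["t"],o["tool_pos"],o["tool_rot"],o["wrist_force"])
E
```

```text
t: 13.83
tool_pos: [473.1, 285.3, 46.7]
tool_rot: [179.9, -0.0, 115.7]
wrist_force: [-0.4, 0.3, -0.4]
grip_width: 87.2
13.8333 [473.06736441 285.27208394  46.67443948] [ 1.79894091e+02 -2.49066466e-02  1.15742564e+02] [-0.40791305  0.26957591 -0.36144103]
```

```bash
python3 -m pendant '{"slide":[[0,0,-0.2],[0,-0.1,-0.4],[0,-0.1,-0.4],[0,-0.1,-0.4],[0,-0.1,-0.4],[0,-0.1,-0.4],[0,-0.1,-0.4],[0,-0.1,-0.4]],"rot":[[0,0,0],[0,0,0],[0,0,0],[0,0,0],[0,0,0],[0,0,0],[0,0,0],[0,0,0]],"fingers":[1,0.3,0.3,0.3,0.3,0.1,0.1,0.1]}' 40
python3 -m pendant '{"slide":[[0,0,0],[0,0,0],[0,0,0],[0,0,0],[0,0,0],[0,0,0],[0,0,0],[0,0,0]],"rot":[[0,0,0],[0,0,0],[0,0,0],[0,0,0],[0,0,0],[0,0,0],[0,0,0],[0,0,0]],"fingers":[-0.2,-0.2,-0.2,-0.2,-0.2,-0.2,-0.2,-0.2]}' 40
```

```text
t: 14.5
tool_pos: [472.6, 283.8, 41.8]
tool_rot: [180.0, -0.0, 115.7]
wrist_force: [-0.7, 0.2, -0.3]
grip_width: 52.6
t: 15.17
tool_pos: [472.6, 283.8, 41.8]
tool_rot: [180.0, -0.0, 115.7]
wrist_force: [0.2, 0.8, 0.3]
grip_width: 52.6
```

```bash
python3 -m pendant '{"slide":[[0,0,0.5],[0,0,1.5],[0,0,3],[0,0,5.5],[0,0,8.5],[0,0,11.5],[0,0,14.5],[0,0,17]],"rot":[[0,0,0],[0,0,0],[0,0,0],[0,0,0],[0,0,-6],[0,0,-12],[0,0,-18],[0,0,-24]],"fingers":[-0.2,-0.2,-0.2,-0.2,-0.2,-0.2,-0.2,-0.2]}' 40
python3 -m pendant '{"slide":[[0.4,-1.4,0],[0.8,-2.8,0],[1.2,-4.2,0],[1.6,-5.6,0],[2,-7,0],[2.4,-8.4,0],[2.8,-9.8,0],[3.2,-11.2,0]],"rot":[[0,0,-6],[0,0,-12],[0,0,-18],[0,0,-24],[0,0,-30],[0,0,-36],[0,0,-42],[0,0,-48]],"fingers":[-0.2,-0.2,-0.2,-0.2,-0.2,-0.2,-0.2,-0.2]}' 40
python3 -m pendant '{"slide":[[0.4,-1.4,0],[0.8,-2.8,0],[1.2,-4.2,0],[1.6,-5.6,0],[2,-7,0],[2.4,-8.4,0],[2.8,-9.8,0],[3.2,-11.2,0]],"rot":[[0,0,-6],[0,0,-12],[0,0,-18],[0,0,-24],[0,0,-30],[0,0,-36],[0,0,-42],[0,0,-44]],"fingers":[-0.2,-0.2,-0.2,-0.2,-0.2,-0.2,-0.2,-0.2]}' 40
```

```text
t: 15.83
tool_pos: [472.3, 283.5, 214.5]
tool_rot: [179.9, -0.1, 91.4]
wrist_force: [-0.0, 0.2, -1.3]
grip_width: 52.6
t: 16.5
tool_pos: [503.8, 170.8, 212.2]
tool_rot: [-180.0, 0.0, 43.4]
wrist_force: [-0.6, -0.7, -2.0]
grip_width: 52.6
t: 17.17
tool_pos: [535.9, 59.1, 212.1]
tool_rot: [-180.0, 0.0, -0.4]
wrist_force: [-0.2, 0.5, -2.1]
grip_width: 52.5
```

Run:
```python
from h import *
from plant import observe
grab("wrist","w7")
o=observe();print(o["t"],o["tool_pos"],o["tool_rot"],o["qpos"].round(1))
im=load("w7")[0]; cv2.imwrite("pics/w7.png",cv2.cvtColor(im,cv2.COLOR_RGB2BGR))
```

```text
17.2167 [536.76144668  55.28210324 212.39052999] [ 1.79884335e+02 -5.32416531e-02 -6.01974215e-01] [-47.7  18.1  46.8 108.8 -15.1  59.4 -85.2]
```

View pics/w7.png

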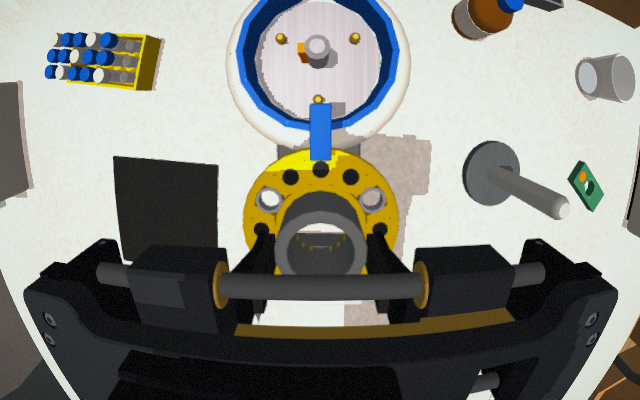

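Run:
```python
from h import *
crop("w7",265,20,110,100,7,"w7a.png"); crop("w7",235,95,170,150,4,"w7b.png")
```

```text
(no output)
```

View pics/w7a.png

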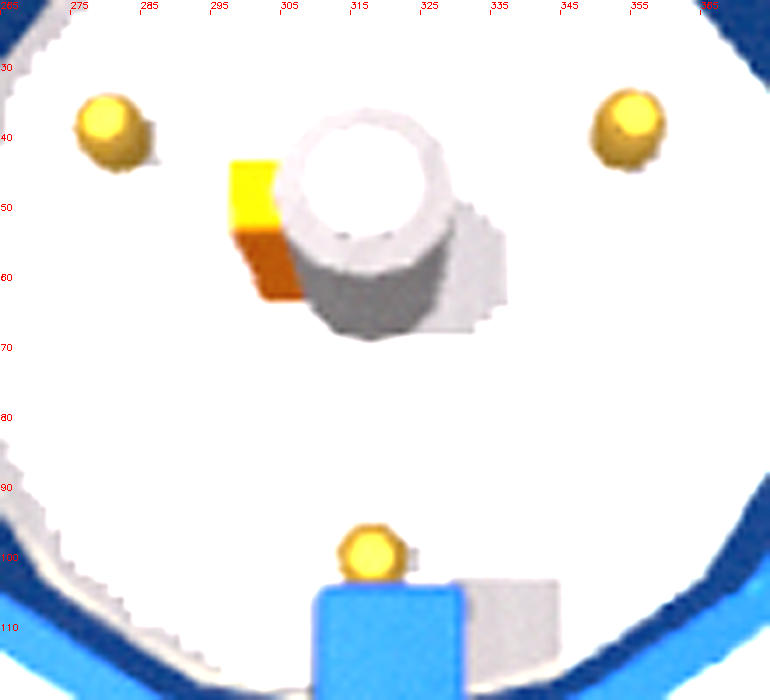

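View pics/w7b.png

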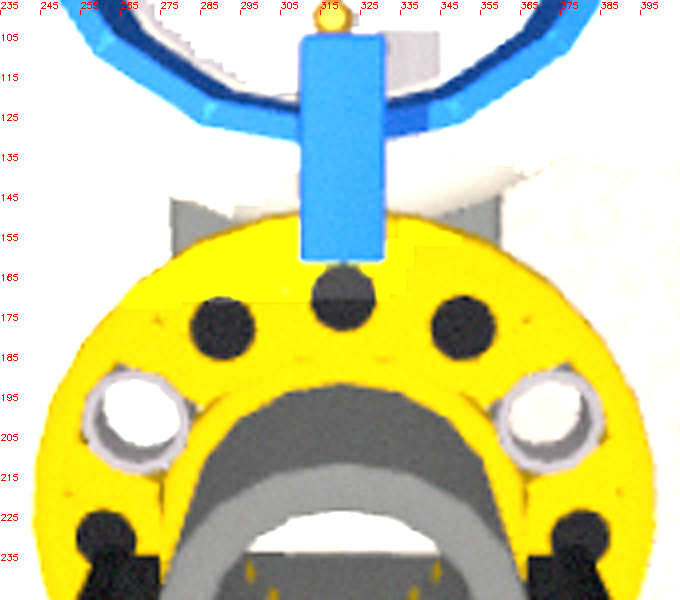

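Run:
```python
from h import *
_,K,T=load("w7")
f=lambda px,z: bp(K,T,px,z,True)[:2]
S=np.array([f(p,91) for p in [(279.2,36.4),(355.2,35.9),(317.5,98.8)]])
M=np.array([[20,34.64],[20,-34.64],[-40,0]])
def fit(M,S):
    a=M[:,0]+1j*M[:,1]; b=S[:,0]+1j*S[:,1]; am=a.mean(); bm=b.mean()
    w=(np.conj(a-am)*(b-bm)).sum()/(abs(a-am)**2).sum(); t=bm-w*am
    print("centre",t.real.round(2),t.imag.round(2),"yaw",np.degrees(np.angle(w)).round(2),"scale",abs(w).round(3),"res",abs(w*a+t-b).round(2))
fit(M,S); print("spindle",f((316.5,46.7),145))
zu=212.2-38.8
H=np.array([f((268.5,200),zu+10),f((372,199.7),zu+10)])
L=np.array([f(p,zu+36) for p in [(309.75,103.25),(330.5,103.25),(310,159.5),(330.5,159.5)]])
print(H,L)
fit(np.array([[20,34.64],[20,-34.64]]),H)
fit(np.array([[83,6],[83,-6],[51,6],[51,-6]]),L)
fit(np.array([[20,34.64],[20,-34.64],[83,6],[83,-6],[51,6],[51,-6]]),np.vstack([H,L]))
```

```text
centre 662.19 61.62 yaw -0.16 scale 0.999 res [0.07 0.07 0.07]
spindle [661.2043091   61.63204531]
[[555.43936184  94.10006393]
 [555.18222381  25.08359072]] [[618.15880049  64.75064499]
 [618.07950496  53.61379876]
 [587.15991325  64.99854751]
 [587.08188598  53.66730904]]
centre 535.39 59.67 yaw -0.21 scale 0.996 res [0. 0.]
centre 537.99 59.59 yaw -0.29 scale 0.965 res [0.23 0.23 0.14 0.14]
centre 535.76 59.65 yaw -0.31 scale 0.995 res [0.42 0.29 0.48 0.46 0.7  0.65]
```

```bash
python3 -m pendant '{"slide":[[1.2,0.1,0],[3,0.3,0],[5.5,0.4,0],[8,0.5,0],[10.5,0.6,0],[12,0.6,0],[12.6,0.6,0],[12.6,0.6,0]],"rot":[[0,0,0],[0,0,0.3],[0,0,0.3],[0,0,0.3],[0,0,0.3],[0,0,0.3],[0,0,0.3],[0,0,0.3]],"fingers":[-0.2,-0.2,-0.2,-0.2,-0.2,-0.2,-0.2,-0.2]}' 40
python3 - <<'E'
from h import *
from plant import observe
grab("wrist","w8");grab("scene","s8")
o=observe();print(o["t"],o["tool_pos"],o["tool_rot"],o["qpos"].round(1))
im=load("w8")[0]; cv2.imwrite("pics/w8.png",cv2.cvtColor(im,cv2.COLOR_RGB2BGR))
crop("s8",260,170,150,130,5,"s8.png")
E
```

```text
t: 17.88
tool_pos: [662.9, 65.8, 211.3]
tool_rot: [180.0, 0.0, 0.1]
wrist_force: [-0.6, 0.4, -1.3]
grip_width: 52.4
17.9833 [661.25865414  65.62228721 211.48474055] [-1.79988760e+02  1.06042237e-01  6.19377222e-02] [-38.   31.   43.   91.7 -22.6  66.4 -79.8]
```

View pics/w8.png

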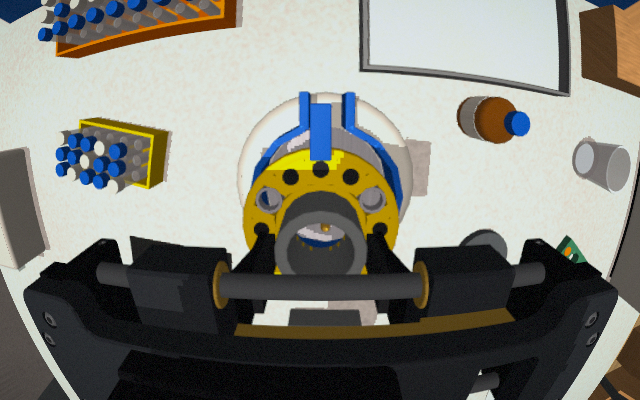

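View pics/s8.png

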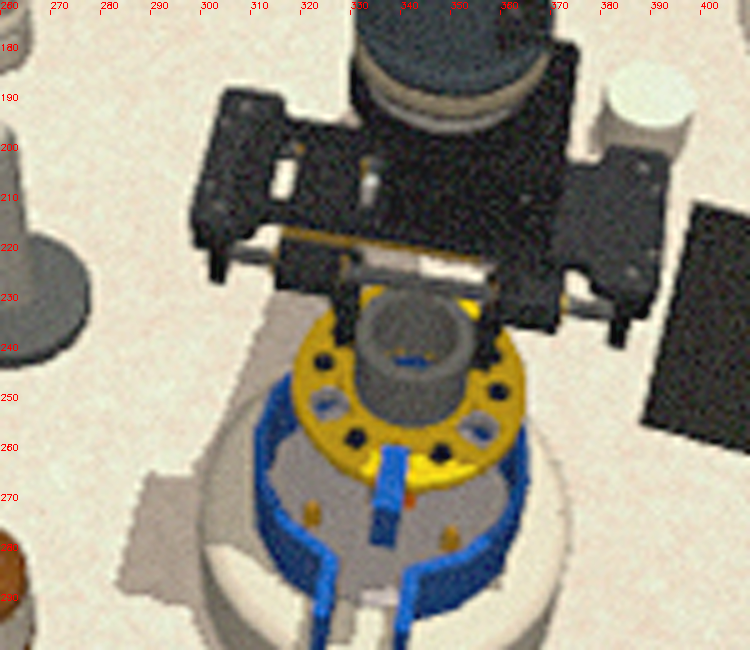

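```bash
python3 -m pendant '{"slide":[[0,-0.2,0],[0,-0.4,0],[0,-0.4,0],[0,-0.4,0],[0,-0.4,0],[0,-0.4,0],[0,-0.4,0],[0,-0.4,0]],"rot":[[0,0,0],[0,0,0],[0,0,0],[0,0,0],[0,0,0],[0,0,0],[0,0,0],[0,0,0]],"fingers":[-0.2,-0.2,-0.2,-0.2,-0.2,-0.2,-0.2,-0.2]}' 40
python3 - <<'E'
from h import *
from plant import observe
o=observe();print(o["t"],o["tool_pos"],o["tool_rot"],o["joint_vel"].round(2))
grab("wrist","w9")
crop("w9",235,85,170,165,4,"w9.png")
E
```

```text
t: 18.65
tool_pos: [662.4, 61.9, 211.7]
tool_rot: [180.0, 0.0, 0.1]
wrist_force: [-0.5, 0.0, -0.6]
grip_width: 53.0
18.65 [662.37689847  61.89820492 211.7145044 ] [1.79998232e+02 1.88683823e-03 5.25497795e-02] [ 0.07  0.21  0.08  0.04  0.07  0.05 -0.  ]
```

View pics/w9.png

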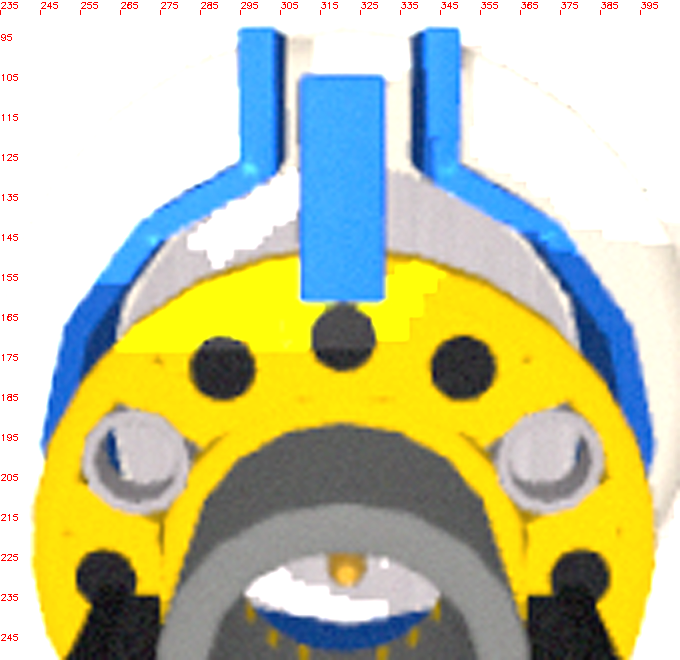

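Run:
```python
from h import *
_,K,T=load("w9")
f=lambda px,z: bp(K,T,px,z,True)[:2]
q=lambda x,y:(x/4+234.5,y/4+84.5)
for y in (40,150):
    print("cheek outer",y,f(q(240,y),121),f(q(459,y),121))
print("cheek inner",f(q(279,40),121),f(q(415,40),121))
print("stud180",f(q(345.5,567),91), "cheek ends",f(q(262,28),121),f(q(440,28),121))
zu=211.6-38.8
print("lug",f(q(343,76),zu+36),f(q(343,300),zu+36)); print("holes",f(q(136,461),zu+10),f(q(550,460),zu+10))
```

```text
cheek outer 40 [752.1250665   83.65492526] [752.23503979  38.93984322]
cheek outer 150 [729.24481385  83.83332468] [729.3430319  38.6740167]
cheek inner [752.01699078  75.67627565] [752.07276569  47.95075747]
stud180 [624.4682107   61.84823174] cheek ends [754.55198844  79.14094404] [754.65231399  42.85504637]
lug [744.45718206  62.58941523] [713.54882764  62.54868759]
holes [681.75317599  97.07425508] [682.02456039  27.97242597]
```

```bash
python3 -m pendant '{"slide":[[0,-0.1,-0.8],[0,-0.1,-2],[0,-0.1,-3.3],[0,-0.1,-4.6],[0,-0.1,-5.8],[0,-0.1,-6.8],[0,-0.1,-7.3],[0,-0.1,-7.3]],"rot":[[0,0,0],[0,0,0],[0,0,0],[0,0,0],[0,0,0],[0,0,0],[0,0,0],[0,0,0]],"fingers":[-0.2,-0.2,-0.2,-0.2,-0.2,-0.2,-0.2,-0.2]}' 40
python3 -m pendant '{"slide":[[0,0,0],[0,0,0],[0,0,-0.1],[0,0,-0.2],[0,0,-0.3],[0,0,-0.4],[0,0,-0.5],[0,0,-0.6]],"rot":[[0,0,0],[0,0,0],[0,0,0],[0,0,0],[0,0,0],[0,0,0],[0,0,0],[0,0,0]],"fingers":[-0.2,-0.2,-0.2,-0.2,-0.2,-0.2,-0.2,-0.2]}' 40
python3 - <<'E'
from h import *
from plant import observe
o=observe();print(o["t"],o["tool_pos"],o["tool_rot"],o["wrist_force"],o["ft_torque"])
grab("wrist","w10")
crop("w10",235,85,170,165,4,"w10.png")
E
```

```text
t: 19.37
tool_pos: [661.5, 60.8, 136.8]
tool_rot: [180.0, 0.2, 0.0]
wrist_force: [0.6, -0.7, -3.3]
grip_width: 53.2
t: 20.03
tool_pos: [662.4, 60.8, 132.7]
tool_rot: [180.0, -0.0, 0.0]
wrist_force: [0.3, 0.7, -1.8]
grip_width: 52.8
20.0333 [662.42960889  60.79160866 132.69158849] [ 1.79999003e+02 -8.00747497e-03  4.05521846e-02] [ 0.28654508  0.67958138 -1.75027901] [-0.05358799  0.14469665 -0.01073499]
```

View pics/w10.png

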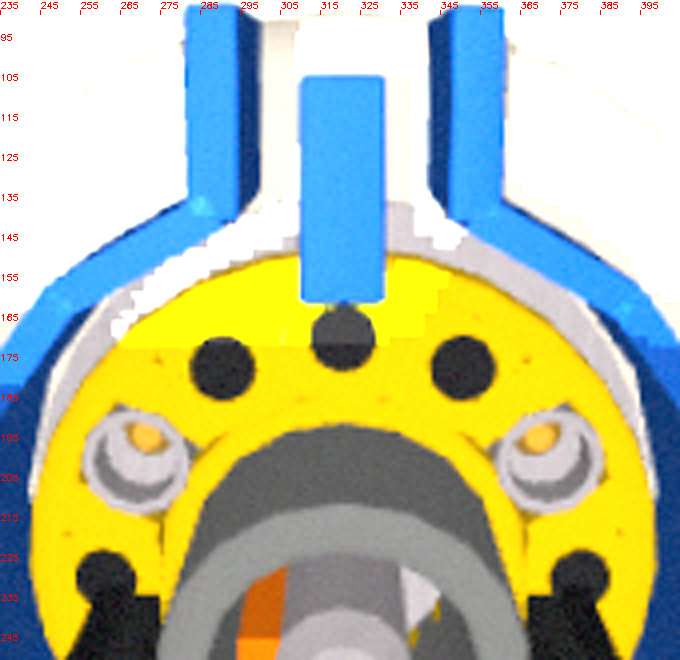

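Run:
```python
from h import *
_,K,T=load("w10")
f=lambda px,z: bp(K,T,px,z,True)[:2]
q=lambda x,y:(x/4+234.5,y/4+84.5)
zu=132.7-38.8
S=[f(q(145,437),91),f(q(541,437),91)];H=[f(q(136,461),zu+10),f(q(550,460),zu+10)]
print("studs",S,"holes",H, "lug",f(q(343,76),zu+36), "cheeks",f(q(188,60),121),f(q(503,60),121))
```

```text
studs [array([682.13656343,  96.41394455]), array([682.22383407,  26.46837027])] holes [array([681.82123035,  95.96576843]), array([682.08293114,  26.91568634])] lug [744.4713442   61.49693289] cheeks [747.03607566  83.49966328] [747.10689236  38.79215278]
```

```bash
python3 -m pendant '{"slide":[[0,0,-0.15],[0,0,-0.3],[0,0,-0.45],[0,0,-0.6],[0,0,-0.75],[0,0,-0.9],[0,0,-1.05],[0,0,-1.2]],"rot":[[0,0,0],[0,0,0],[0,0,0],[0,0,0],[0,0,0],[0,0,0],[0,0,0],[0,0,0]],"fingers":[-0.2,-0.2,-0.2,-0.2,-0.2,-0.2,-0.2,-0.2]}' 40
```

```text
t: 20.75
tool_pos: [662.4, 60.8, 120.6]
tool_rot: [180.0, 0.0, 0.0]
wrist_force: [-0.0, -0.2, -1.7]
grip_width: 52.6
```

```bash
python3 -m pendant '{"slide":[[0,0,0],[0,0,-0.1],[0,0,-0.2],[0,0,-0.3],[0,0,-0.4],[0,0,-0.45],[0,0,-0.5],[0,0,-0.5]],"rot":[[0,0,0],[0,0,0],[0,0,0],[0,0,0],[0,0,0],[0,0,0],[0,0,0],[0,0,0]],"fingers":[-0.2,-0.2,-0.2,-0.2,-0.2,-0.2,-0.2,-0.2]}' 40
```

```text
t: 21.42
tool_pos: [662.3, 60.8, 115.6]
tool_rot: [180.0, 0.0, 0.0]
wrist_force: [0.7, 0.3, -3.0]
grip_width: 52.4
```

```bash
python3 -m pendant '{"slide":[[0,0,-0.03],[0,0,-0.06],[0,0,-0.09],[0,0,-0.12],[0,0,-0.15],[0,0,-0.18],[0,0,-0.2],[0,0,-0.2]],"rot":[[0,0,0],[0,0,0],[0,0,0],[0,0,0],[0,0,0],[0,0,0],[0,0,0],[0,0,0]],"fingers":[-0.2,-0.2,-0.2,-0.2,-0.2,-0.2,-0.2,-0.2]}' 40
```

```text
t: 22.08
tool_pos: [662.4, 60.8, 113.9]
tool_rot: [-180.0, 0.0, 0.0]
wrist_force: [-0.8, -1.0, -1.1]
grip_width: 52.5
```

```bash
python3 -m pendant '{"slide":[[0,0,-0.02],[0,0,-0.04],[0,0,-0.06],[0,0,-0.08],[0,0,-0.1],[0,0,-0.1],[0,0,-0.1],[0,0,-0.1]],"rot":[[0,0,0],[0,0,0],[0,0,0],[0,0,0],[0,0,0],[0,0,0],[0,0,0],[0,0,0]],"fingers":[-0.2,-0.2,-0.2,-0.2,-0.2,-0.2,-0.2,-0.2]}' 40
```

```text
t: 22.75
tool_pos: [662.4, 60.7, 113.8]
tool_rot: [-180.0, -0.0, 0.0]
wrist_force: [-3.7, 0.4, 6.8]
grip_width: 52.9
```

```bash
python3 -m pendant '{"slide":[[0,0,0.05],[0,0,0.1],[0,0,0.1],[0,0,0.1],[0,0,0.1],[0,0,0.1],[0,0,0.1],[0,0,0.1]],"rot":[[0,0,0],[0,0,0],[0,0,0],[0,0,0],[0,0,0],[0,0,0],[0,0,0],[0,0,0]],"fingers":[-0.2,-0.2,0.4,0.5,0.5,0.5,0.5,0.5]}' 40
python3 -m pendant '{"slide":[[0,0,0.5],[0,0,1.5],[0,0,3],[0,0,5],[0,0,8],[0,0,11],[-2,0,13],[-5,0,14]],"rot":[[0,0,0],[0,0,0],[0,0,0],[0,0,0],[0,0,0],[0,0,0],[0,0,0],[0,0,0]],"fingers":[0.5,0.5,0.5,0.5,0.5,0.5,0.6,1]}' 40
python3 - <<'E'
from h import *
from plant import observe
o=observe();print(o["t"],o["tool_pos"],o["tool_rot"],o["wrist_force"],o["qpos"].round(1))
grab("wrist","w11")
im=load("w11")[0]; cv2.imwrite("pics/w11.png",cv2.cvtColor(im,cv2.COLOR_RGB2BGR))
E
```

```text
t: 23.42
tool_pos: [662.5, 60.7, 113.6]
tool_rot: [180.0, -0.0, 0.0]
wrist_force: [-0.2, -0.4, -0.1]
grip_width: 64.9
t: 24.08
tool_pos: [615.4, 60.0, 257.9]
tool_rot: [180.0, -0.5, 0.0]
wrist_force: [-0.4, -0.1, 1.2]
grip_width: 70.5
24.0833 [615.36812719  60.04776963 257.85193511] [ 1.79953967e+02 -4.51324517e-01  9.67962186e-03] [-0.40291025 -0.09549008  1.24774158] [-42.6  23.9  45.8  95.5 -18.2  67.9 -82.4]
```

View pics/w11.png

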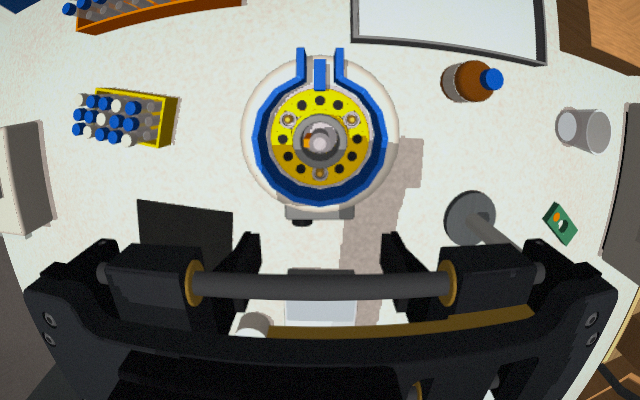

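```bash
python3 -m pendant '{"slide":[[-0.5,-2,0],[-1.3,-5,0],[-2.2,-8.3,0],[-3.1,-11.6,0],[-4,-15,0],[-4.9,-18.3,0],[-5.8,-21.6,0],[-6.7,-25,0]],"rot":[[0,0,6],[0,0,12],[0,0,18],[0,0,24],[0,0,30],[0,0,36],[0,0,42],[0,0,48]],"fingers":[1,1,1,1,1,1,1,1]}' 40
python3 -m pendant '{"slide":[[-0.9,-3.3,0],[-1.8,-6.6,0],[-2.7,-10,0],[-3.6,-13.3,0],[-4.5,-16.6,0],[-5.4,-20,0],[-6,-22.3,0],[-6.3,-23.8,0]],"rot":[[0,0,4],[0,0,6],[0,0,6],[0,0,6],[0,0,6],[0,0,6],[0,0,6],[0,0,6]],"fingers":[1,1,1,1,1,1,1,1]}' 40
python3 -m pendant '{"slide":[[0,0,0],[0,0,0],[0,0,0],[0,0,0],[0,0,0],[0,0,0],[0,0,0],[0,0,0]],"rot":[[0,0,0],[0,0,0],[0,0,0],[0,0,0],[0,0,0],[0,0,0],[0,0,0],[0,0,0]],"fingers":[1,1,1,1,1,1,1,1]}' 40
python3 - <<'E'
from h import *
from plant import observe
o=observe();print(o["t"],o["tool_pos"],o["tool_rot"],o["wrist_force"],o["qpos"].round(1))
grab("wrist","w12")
im=load("w12")[0]; cv2.imwrite("pics/w12.png",cv2.cvtColor(im,cv2.COLOR_RGB2BGR))
E
```

```text
t: 24.8
tool_pos: [544.8, -190.9, 254.7]
tool_rot: [179.9, -0.1, 48.3]
wrist_force: [0.9, -1.2, 0.9]
grip_width: 87.1
t: 25.47
tool_pos: [479.9, -431.2, 254.9]
tool_rot: [179.9, 0.1, 53.8]
wrist_force: [0.1, -0.6, 0.2]
grip_width: 86.5
t: 26.13
tool_pos: [482.6, -426.8, 253.8]
tool_rot: [180.0, -0.0, 54.1]
wrist_force: [-0.5, 0.3, 0.2]
grip_width: 87.0
26.1333 [ 482.6452858  -426.79180851  253.7962513 ] [ 1.79998364e+02 -1.08395689e-02  5.40803926e+01] [-0.46273226  0.33429687  0.17329754] [  9.8  25.9  40.   91.7 -17.5  68.9  17.4]
```

View pics/w12.png

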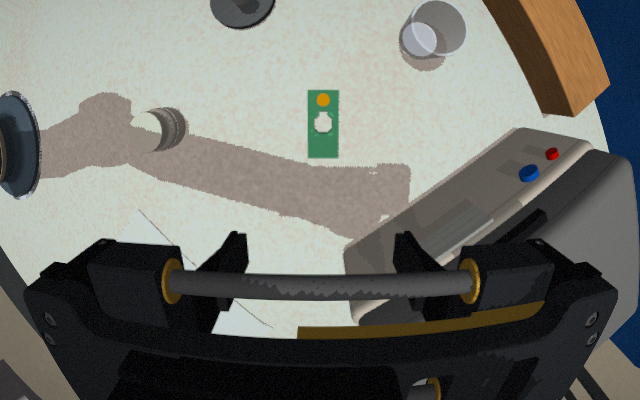

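Run:
```python
from meas import *
im,K,T=load("w12")
m,a,c=mask(im,(60,80,40),(90,255,255),(295,80,350,170))
h=hull_fit(m); print(a,cv2.minAreaRect(h.astype(np.float32)))
for z in (16,8):
    P=np.array([bp(K,T,p,z,True) for p in h])[:,:2].astype(np.float32); print(z,cv2.minAreaRect(P))
m,a,c=mask(im,(8,130,90),(22,255,255),(305,85,340,115)); print("dot",a,c,bp(K,T,c,16,True))
crop("w12",290,75,65,95,8,"w12c.png")
```

```text
1535 ((322.5, 123.5), (67.0, 29.0), 90.0)
16 ((517.6312255859375, -382.4130554199219), (88.17784881591797, 38.28589630126953), 54.19831848144531)
8 ((517.3704833984375, -382.85748291015625), (89.92398834228516, 39.04408264160156), 54.19822311401367)
dot 124 [322.52419355  99.30645161] [ 536.30815753 -356.62908369   16.        ]
```

View pics/w12c.png

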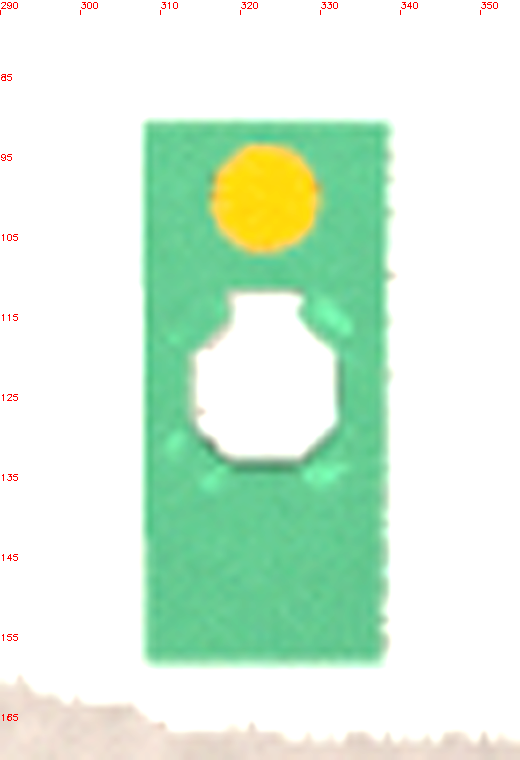

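```bash
python3 -m pendant '{"slide":[[1.2,1.5,-2],[2.4,3,-5],[3.5,4.4,-8],[3.5,4.4,-11],[3.5,4.4,-14],[3.5,4.4,-16],[3.5,4.4,-18],[3.5,4.4,-19]],"rot":[[0,0,0.1],[0,0,0.1],[0,0,0.1],[0,0,0.1],[0,0,0.1],[0,0,0.1],[0,0,0.1],[0,0,0.1]],"fingers":[1,1,1,1,1,1,0.7,0.4]}' 30
python3 -m pendant '{"slide":[[0,0,-0.8],[0,0,-1.6],[0,0,-2.3],[0,0,-2.8],[0,0,-3.2],[0,0,-3.4],[0,0,-3.4],[0,0,-3.4]],"rot":[[0,0,0],[0,0,0],[0,0,0],[0,0,0],[0,0,0],[0,0,0],[0,0,0],[0,0,0]],"fingers":[0.3,0.3,0.3,0.3,0.3,0.3,0.3,0.3]}' 30
python3 - <<'E'
from h import *
from plant import observe
o=observe();print(o["t"],o["tool_pos"],o["tool_rot"],o["wrist_force"],o["qpos"].round(1))
grab("wrist","w13")
im=load("w13")[0]; cv2.imwrite("pics/w13.png",cv2.cvtColor(im,cv2.COLOR_RGB2BGR))
E
```

```text
t: 26.85
tool_pos: [516.3, -382.1, 61.0]
tool_rot: [-179.8, 0.0, 54.2]
wrist_force: [0.3, 0.5, -0.1]
grip_width: 80.1
t: 27.52
tool_pos: [517.6, -383.4, 30.1]
tool_rot: [180.0, -0.0, 54.1]
wrist_force: [0.2, 0.4, 0.1]
grip_width: 56.8
27.5167 [ 517.59443893 -383.4243915    30.07775964] [ 1.79961257e+02 -5.14090077e-03  5.41377997e+01] [0.1624826  0.40763043 0.0889501 ] [ 10.8  39.2  31.7 102.5 -27.5  46.1  20.4]
```

View pics/w13.png

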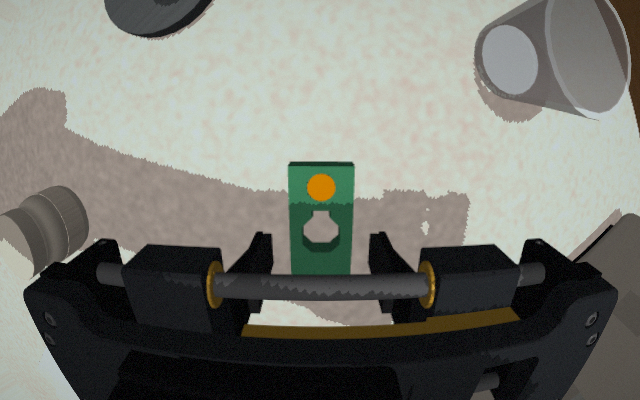

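```bash
python3 -m pendant '{"slide":[[0,0,-0.2],[0,0.1,-0.4],[0,0.1,-0.5],[0,0.1,-0.5],[0,0.1,-0.5],[0,0.1,-0.5],[0,0.1,-0.5],[0,0.1,-0.5]],"rot":[[0,0,0],[0,0,0],[0,0,0],[0,0,0],[0,0,0],[0,0,0],[0,0,0],[0,0,0]],"fingers":[0.3,0.3,0.3,0,-0.4,-0.4,-0.4,-0.4]}' 30
python3 -m pendant '{"slide":[[0,0,0],[0,0,0],[0,0,0],[0,0,0],[0,0,0.1],[0,0,0.3],[0,0,0.6],[0,0,1]],"rot":[[0,0,0],[0,0,0],[0,0,0],[0,0,0],[0,0,0],[0,0,0],[0,0,0],[0,0,0]],"fingers":[-0.4,-0.4,-0.4,-0.4,-0.4,-0.4,-0.4,-0.4]}' 30
```

```text
t: 28.23
tool_pos: [517.5, -382.3, 24.8]
tool_rot: [180.0, -0.0, 54.1]
wrist_force: [-0.2, -0.2, 0.4]
grip_width: 31.5
t: 28.9
tool_pos: [517.3, -382.2, 34.9]
tool_rot: [-180.0, -0.0, 54.1]
wrist_force: [-0.4, 0.1, 0.6]
grip_width: 26.1
```

Run:
```python
from h import *
from plant import observe
grab("wrist","w14");grab("scene","s14")
im=load("w14")[0]; cv2.imwrite("pics/w14.png",cv2.cvtColor(im,cv2.COLOR_RGB2BGR))
crop("s14",140,140,140,110,5,"s14.png")
```

```text
(no output)
```

View pics/w14.png

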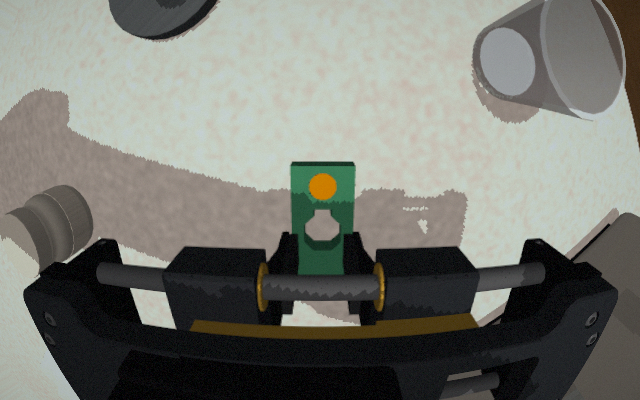

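View pics/s14.png

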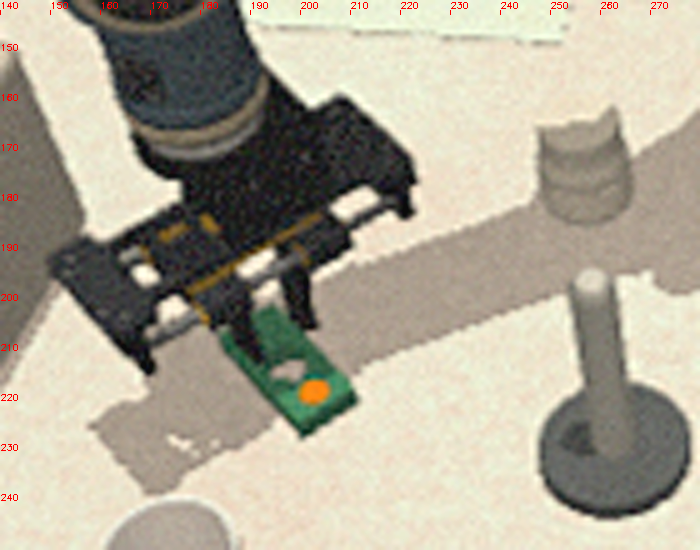

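Run:
```python
from h import *
from plant import observe
o=observe();print(o["tool_pos"],o["grip_width"])
_,K,T=load("w14")
p=o["tool_pos"]; a=np.radians(54.1); x=np.array([np.cos(a),np.sin(a),0]); y=np.array([-np.sin(a),np.cos(a),0]); z=np.array([0,0,-1])
for w in (0,13,20): print(w,pj(K,T,[p+22*z+w*y,p+22*z-w*y,p+22*z+w*y+9.5*x,p+3*z+w*y,p+22*z+w*y-9.5*x],True).round(1).tolist())
for zz in (16,26): print("bore",bp(K,T,(322.5,225),zz,True), "w",[bp(K,T,(u,180),zz,True)[:2].round(1) for u in (290.5,354.5)],"end",bp(K,T,(322,163),zz,True))
crop("w14",260,150,120,170,5,"w14c.png")
```

```text
[ 517.87394452 -382.69117113   35.70465189] 26.224228956853473
0 [[322.0, 232.2], [322.0, 232.2], [322.0, 218.8], [322.1, 244.9], [321.9, 245.1]]
13 [[302.3, 232.1], [341.7, 232.2], [302.0, 218.8], [300.6, 244.8], [302.6, 245.0]]
20 [[291.7, 232.1], [352.2, 232.1], [291.3, 218.7], [289.0, 244.6], [292.2, 244.9]]
bore [ 521.70205243 -377.92832333   16.        ] w [array([ 523.1, -342.1]), array([ 555.2, -365.2])] end [ 545.13114049 -344.82454372   16.        ]
bore [ 524.06566983 -374.54531838   26.        ] w [array([ 525.4, -340.6]), array([ 555.8, -362.5])] end [ 546.22889537 -343.23012029   26.        ]
```

View pics/w14c.png

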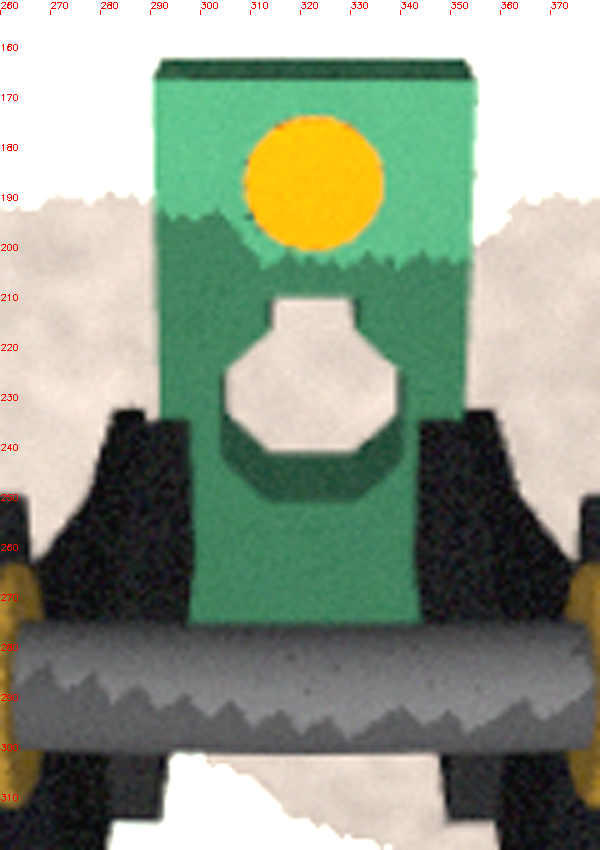

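Plate not gripped: the width reads 26 mm, under the plate's 40, and the fingers in the picture lie above it. The fingertips seem to reach less far ahead of the TCP than stated. I'll reopen and feel downward with the force sensor.

```bash
python3 -m pendant '{"slide":[[0,0,0],[0,0,0],[0,0,0],[0,0,0],[0,0,0],[0,0,0],[0,0,-0.5],[0,0,-1]],"rot":[[0,0,0],[0,0,0],[0,0,0],[0,0,0],[0,0,0],[0,0,0],[0,0,0],[0,0,0]],"fingers":[0.4,0.4,0.4,0.4,0.4,0.4,0.4,0.4]}' 30
python3 -m pendant '{"slide":[[0,0,0],[0,0,-0.1],[0,0,-0.2],[0,0,-0.3],[0,0,-0.4],[0,0,-0.4],[0,0,-0.4],[0,0,-0.4]],"rot":[[0,0,0],[0,0,0],[0,0,0],[0,0,0],[0,0,0],[0,0,0],[0,0,0],[0,0,0]],"fingers":[0.4,0.4,0.4,0.4,0.4,0.4,0.4,0.4]}' 30
python3 - <<'E'
from h import *
grab("wrist","w15")
crop("w15",240,150,160,170,4,"w15c.png")
E
```

```text
t: 29.67
tool_pos: [517.5, -382.4, 24.6]
tool_rot: [180.0, -0.0, 54.1]
wrist_force: [0.2, 0.6, -0.2]
grip_width: 59.8
t: 30.33
tool_pos: [517.5, -382.3, 20.9]
tool_rot: [180.0, -0.0, 54.1]
wrist_force: [-0.1, 0.6, -0.5]
grip_width: 61.1
```

View pics/w15c.png

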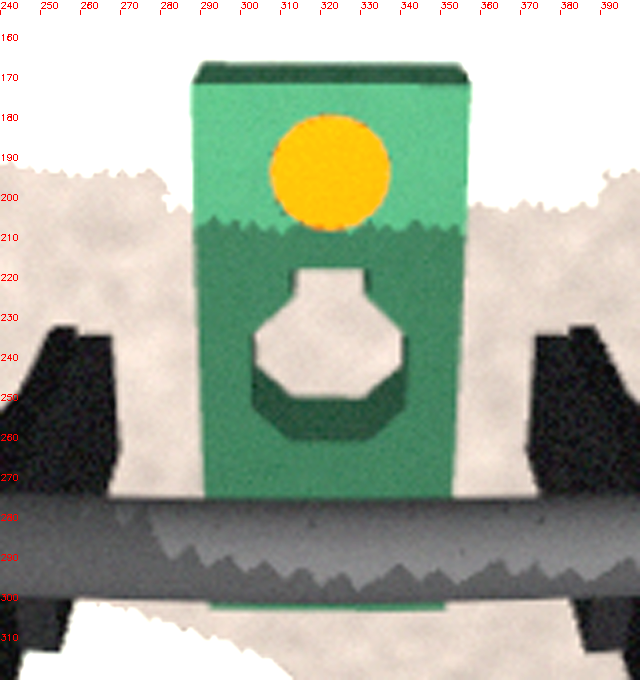

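```bash
python3 -m pendant '{"slide":[[0,0,-0.1],[0,0,-0.2],[0,0,-0.3],[0,0,-0.4],[0,0,-0.5],[0,0,-0.6],[0,0,-0.7],[0,0,-0.7]],"rot":[[0,0,0],[0,0,0],[0,0,0],[0,0,0],[0,0,0],[0,0,0],[0,0,0],[0,0,0]],"fingers":[0.4,0.4,0.4,0.4,0.4,0.4,0.4,0.4]}' 30
python3 - <<'E'
from h import *
grab("wrist","w16");grab("scene","s16")
crop("w16",240,150,160,170,4,"w16c.png");crop("s16",140,140,140,110,5,"s16.png")
E
```

```text
t: 31.05
tool_pos: [517.2, -382.2, 13.5]
tool_rot: [-180.0, 0.0, 54.1]
wrist_force: [-0.9, 0.5, 0.8]
grip_width: 60.7
```

View pics/w16c.png

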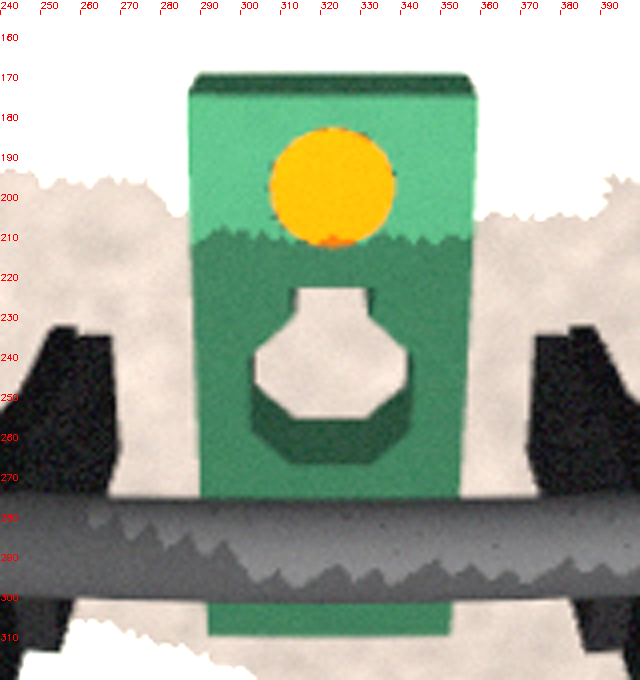

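View pics/s16.png

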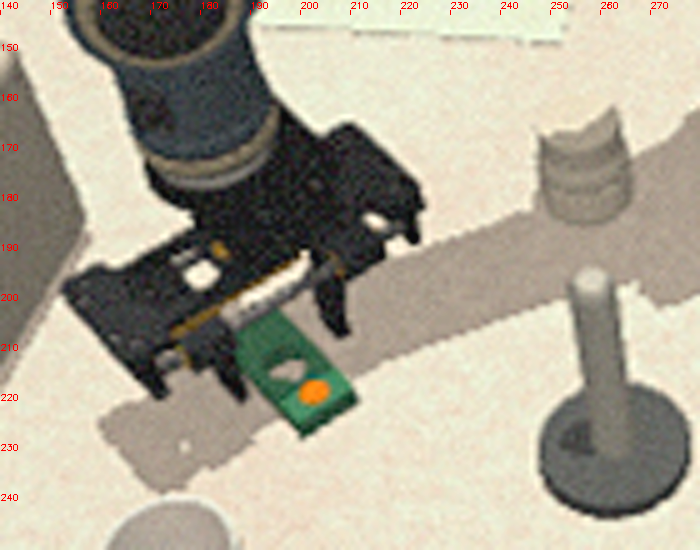

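Run:
```python
from h import *
_,K,T=load("s16"); _,Kw,Tw=load("w16")
p=np.array([517.4,-382.3,13.6]); a=np.radians(54.1); x=np.array([np.cos(a),np.sin(a),0]); y=np.array([-np.sin(a),np.cos(a),0]); z=np.array([0,0,-1])
for e in (0,4,8,12):
  print(e,"scene",pj(K,T,[p+e*z+s*33*y+9.5*x for s in(1,-1)]).round(1).tolist(),"wrist",pj(Kw,Tw,[p+e*z+s*w*y+9.5*x for s in(1,-1) for w in (30,37)],True).round(1).tolist())
```

```text
0 scene [[207.8, 208.3], [188.9, 220.1]] wrist [[270.3, 231.6], [258.7, 231.5], [372.1, 231.8], [383.6, 231.6]]
4 scene [[208.1, 209.1], [189.2, 220.9]] wrist [[271.3, 229.0], [259.9, 228.8], [371.1, 229.1], [382.4, 229.0]]
8 scene [[208.3, 209.9], [189.5, 221.7]] wrist [[272.3, 226.4], [261.1, 226.3], [370.1, 226.6], [381.2, 226.5]]
12 scene [[208.6, 210.7], [189.8, 222.5]] wrist [[273.2, 224.0], [262.3, 223.8], [369.1, 224.1], [380.1, 224.0]]
```

```bash
python3 -m pendant '{"slide":[[0,0,-0.1],[0,0,-0.2],[0,0,-0.3],[0,0,-0.4],[0,0,-0.5],[0,0,-0.6],[0,0,-0.7],[0,0,-0.7]],"rot":[[0,0,0],[0,0,0],[0,0,0],[0,0,0],[0,0,0],[0,0,0],[0,0,0],[0,0,0]],"fingers":[0.4,0.4,0.4,0.4,0.4,0.4,0.4,0.4]}' 30
```

```text
t: 31.82
tool_pos: [517.3, -382.1, 6.5]
tool_rot: [-180.0, -0.0, 54.1]
wrist_force: [-1.1, 0.0, 0.4]
grip_width: 60.7
```

```bash
python3 -m pendant '{"slide":[[0,0,-0.1],[0,0,-0.2],[0,0,-0.2],[0,0,-0.2],[0,0,-0.2],[0,0,-0.2],[0,0,-0.2],[0,0,-0.2]],"rot":[[0,0,0],[0,0,0],[0,0,0],[0,0,0],[0,0,0],[0,0,0],[0,0,0],[0,0,0]],"fingers":[0.4,0.2,0,-0.4,-0.4,-0.4,-0.4,-0.4]}' 30
python3 -m pendant '{"slide":[[0,0,0],[0,0,0],[0,0,0],[0,0,0],[0,0,0.1],[0,0,0.3],[0,0,0.6],[0,0,1]],"rot":[[0,0,0],[0,0,0],[0,0,0],[0,0,0],[0,0,0],[0,0,0],[0,0,0],[0,0,0]],"fingers":[-0.4,-0.4,-0.4,-0.4,-0.4,-0.4,-0.4,-0.4]}' 30
```

```text
t: 32.48
tool_pos: [517.5, -382.3, 4.8]
tool_rot: [180.0, -0.0, 54.1]
wrist_force: [0.4, -0.9, -0.5]
grip_width: 39.7
t: 33.15
tool_pos: [517.1, -382.0, 14.7]
tool_rot: [-180.0, -0.0, 54.1]
wrist_force: [0.5, -0.8, -1.0]
grip_width: 39.4
```

```bash
python3 -m pendant '{"slide":[[0,0,1],[0,0,3],[0,0,5.5],[0,0,8],[0,0,11],[0,0,14],[0.5,1,17],[1.5,3.5,19]],"rot":[[0,0,0],[0,0,0],[0,0,0],[0,0,0],[0,0,0],[0,0,0],[0,0,2],[0,0,6]],"fingers":[-0.4,-0.4,-0.4,-0.4,-0.4,-0.4,-0.4,-0.4]}' 30
python3 -m pendant '{"slide":[[1.1,2.6,0],[2.3,5.4,0],[3.5,8.2,0],[4.7,11,0],[5.9,13.8,0],[7.1,16.6,0],[8.3,19.4,0],[9.5,22.2,0]],"rot":[[0,0,4],[0,0,8],[0,0,12],[0,0,16],[0,0,20],[0,0,24],[0,0,28],[0,0,30]],"fingers":[-0.4,-0.4,-0.4,-0.4,-0.4,-0.4,-0.4,-0.4]}' 30
python3 -m pendant '{"slide":[[1,2.3,0],[2,4.6,0],[3,6.6,0],[3.5,7.7,0],[3.5,8,0],[3.5,8,0],[3.5,8,0],[3.5,8,0]],"rot":[[0,0,0],[0,0,0],[0,0,0],[0,0,0],[0,0,0],[0,0,0],[0,0,0],[0,0,0]],"fingers":[-0.4,-0.4,-0.4,-0.4,-0.4,-0.4,-0.4,-0.4]}' 30
python3 - <<'E'
from h import *
from plant import observe
o=observe();print(o["t"],o["tool_pos"],o["tool_rot"],o["joint_vel"].round(1),o["qpos"].round(1))
grab("wrist","w17")
im=load("w17")[0]; cv2.imwrite("pics/w17.png",cv2.cvtColor(im,cv2.COLOR_RGB2BGR))
E
```

```text
t: 33.82
tool_pos: [530.5, -352.4, 209.4]
tool_rot: [179.7, 0.2, 59.8]
wrist_force: [0.5, -1.1, -1.1]
grip_width: 39.6
t: 34.48
tool_pos: [627.6, -124.1, 205.8]
tool_rot: [179.9, -0.0, 90.3]
wrist_force: [0.1, 0.1, -0.7]
grip_width: 39.7
t: 35.15
tool_pos: [661.7, -47.8, 205.1]
tool_rot: [-180.0, 0.1, 90.0]
wrist_force: [0.1, -0.4, -1.8]
grip_width: 39.4
35.15 [661.70036032 -47.82997642 205.0957107 ] [-1.79998040e+02  6.52226066e-02  8.99531239e+01] [ 0.1 -0.  -0.2 -0.1 -0.3  0.  -0. ] [-18.1  27.9  26.8  91.7 -13.5  63.6  12. ]
```

View pics/w17.png

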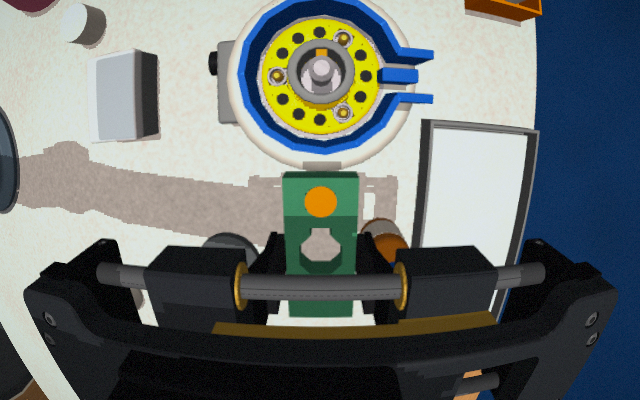

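Run:
```python
from h import *
crop("w17",265,20,120,105,6,"w17a.png"); crop("w17",275,165,95,155,5,"w17b.png")
```

```text
(no output)
```

View pics/w17a.png

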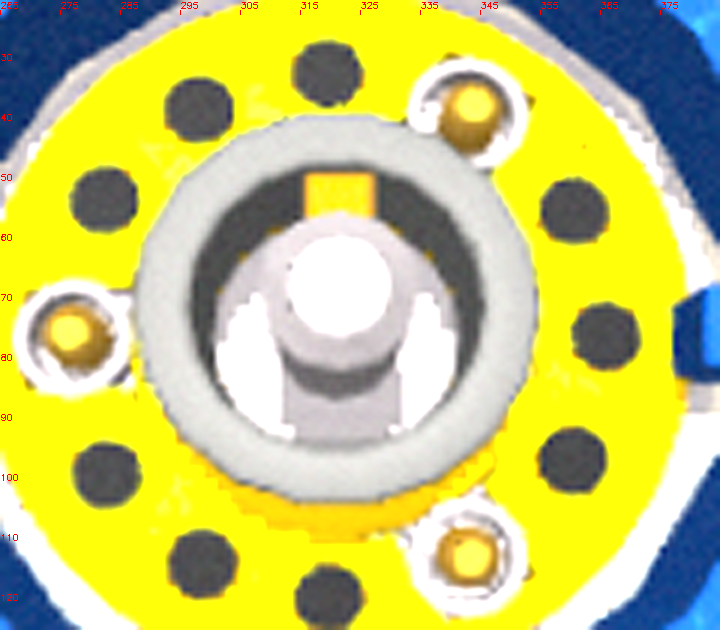

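View pics/w17b.png

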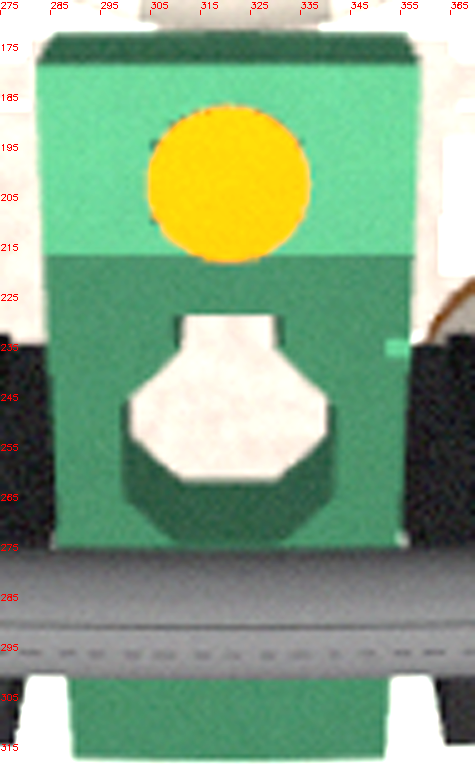

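Run:
```python
from h import *
_,K,T=load("w17")
f=lambda px,z: bp(K,T,px,z,True)[:2].round(2)
a=lambda x,y:(x/6+264.5,y/6+19.5); b=lambda x,y:(x/5+274.5,y/5+164.5)
print("spindle",f(a(337.5,289.5),145),"r",np.linalg.norm(f(a(262,289),145)-f(a(413,289),145))/2, "key outer",f(a(340,173),139))
print("boss top",[f(a(*p),125) for p in [(137,303),(537,303),(337,115),(337,503)]])
print("studs",[f(a(*p),91) for p in [(71,331),(474,102),(467,556)]])
zt=205.2-4.8+16
c=[f(b(*p),zt) for p in [(38,64),(419,64),(73,757),(386,757)]]; print("plate",c,np.mean(c,0)); print("dot",f(b(228.5,184),zt))
print("slot sides",f(b(181,320),zt),f(b(276,320),zt),"bore rear top", f(b(228,545),zt))
```

```text
spindle [661.97  61.12] r 8.990000000000009 key outer [662.28  76.69]
boss top [array([635.91,  62.02]), array([687.92,  62.01]), array([661.92,  87.2 ]), array([661.91,  35.03])]
studs [array([622.42,  61.83]), array([682.17,  96.75]), array([681.3,  27.2])]
plate [array([641.99,  -2.67]), array([681.33,  -2.67]), array([641.95, -92.07]), array([681.54, -92.05])] [661.7025 -47.365 ]
dot [661.66 -15.69]
slot sides [656.5  -31.22] [666.8  -31.22] bore rear top [661.58 -59.76]
```

```bash
python3 -m pendant '{"slide":[[0,1.5,0],[0,4,0],[0,6.5,0],[0,9,0],[0.04,10.4,-0.5],[0.04,10.9,-1.5],[0.04,10.9,-2.5],[0.04,10.9,-3]],"rot":[[0,0,0],[0,0,0],[0,0,0],[0,0,0],[0,0,0],[0,0,0],[0,0,0],[0,0,0]],"fingers":[-0.4,-0.4,-0.4,-0.4,-0.4,-0.4,-0.4,-0.4]}' 30
python3 -m pendant '{"slide":[[0,0,-0.5],[0,0,-1],[0,0,-1.3],[0,0,-1.6],[0,0,-1.6],[0,0,-1.6],[0,0,-1.6],[0,0,-1.6]],"rot":[[0,0,0],[0,0,0],[0,0,0],[0,0,0],[0,0,0],[0,0,0],[0,0,0],[0,0,0]],"fingers":[-0.4,-0.4,-0.4,-0.4,-0.4,-0.4,-0.4,-0.4]}' 30
python3 - <<'E'
from h import *
from plant import observe
o=observe();print(o["t"],o["tool_pos"],o["tool_rot"],o["wrist_force"],o["ft_torque"])
grab("wrist","w18");grab("scene","s18")
crop("w18",245,140,150,150,5,"w18.png");crop("s18",280,170,110,120,5,"s18.png")
E
```

```text
t: 35.87
tool_pos: [661.5, 62.2, 172.4]
tool_rot: [-179.8, 0.1, 90.1]
wrist_force: [-0.3, -0.5, -1.6]
grip_width: 39.4
t: 36.53
tool_pos: [663.1, 63.7, 159.2]
tool_rot: [180.0, -0.0, 90.1]
wrist_force: [-0.5, 0.1, -0.3]
grip_width: 39.5
36.5333 [663.07516174  63.73480414 159.16454652] [ 1.79950450e+02 -1.08582996e-02  9.01357098e+01] [-0.52615904  0.12319942 -0.2876393 ] [-0.08696654  0.0393252   0.02350092]
```

View pics/w18.png

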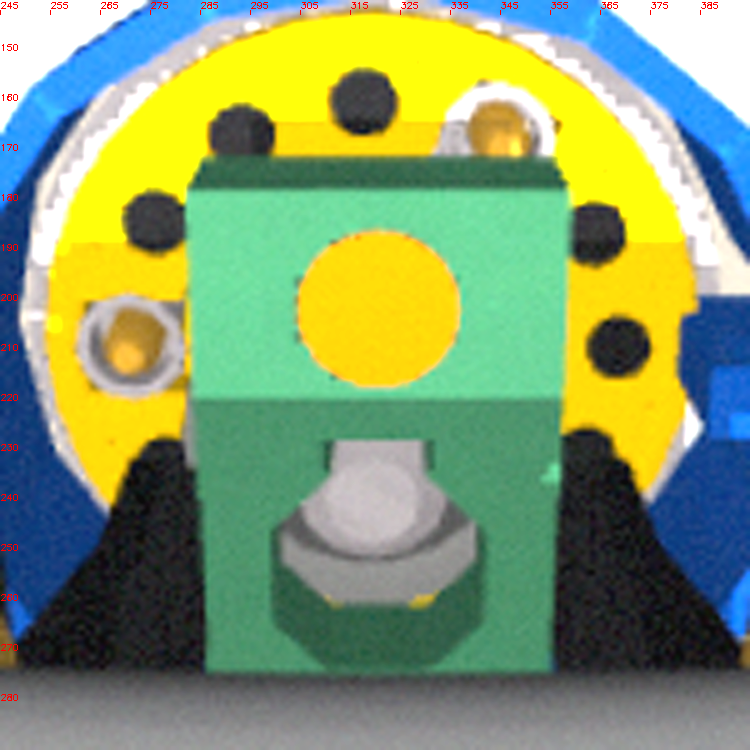

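View pics/s18.png

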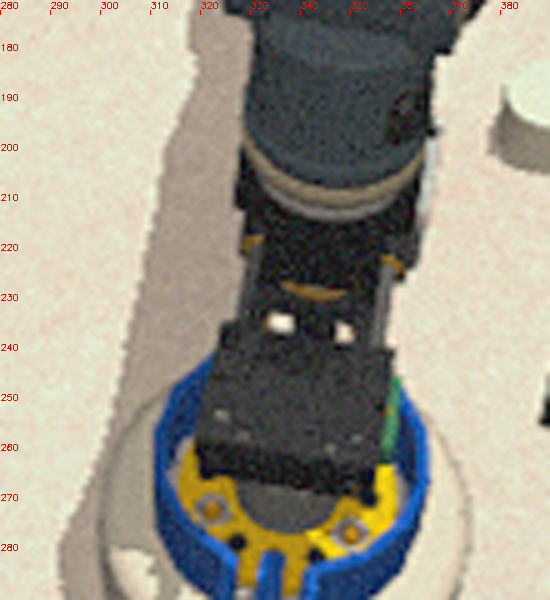

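Run:
```python
from h import *
_,K,T=load("w18")
f=lambda px,z: bp(K,T,px,z,True)[:2].round(2)
b=lambda x,y:(x/5+244.5,y/5+139.5)
zt=159.2-4.8+16
print("spindle",f(b(372.5,503),145),"r",f(b(300,503),145),f(b(446,503),145))
print("plate far corners",f(b(188,190),zt),f(b(567,190),zt),"dot",f(b(378,308),zt))
print("slot end top",f(b(379,438),zt))
print("studs",f(b(134,338),91),f(b(500,130),91))
```

```text
spindle [662.26  61.4 ] r [652.95  61.35] [671.69  61.41]
plate far corners [643.21 108.69] [682.39 108.81] dot [662.89  95.94]
slot end top [663.04  81.13]
studs [623.51  64.97] [681.65  99.13]
```

```bash
python3 -m pendant '{"slide":[[0,-0.1,0],[-0.07,-0.24,0],[-0.07,-0.24,0],[-0.07,-0.24,0],[-0.07,-0.24,-0.15],[-0.07,-0.24,-0.3],[-0.07,-0.24,-0.45],[-0.07,-0.24,-0.5]],"rot":[[0,0,0],[0,0,0],[0,0,0],[0,0,0],[0,0,0],[0,0,0],[0,0,0],[0,0,0]],"fingers":[-0.4,-0.4,-0.4,-0.4,-0.4,-0.4,-0.4,-0.4]}' 30
python3 - <<'E'
from h import *
from plant import observe
o=observe();print(o["t"],o["tool_pos"],o["tool_rot"],o["wrist_force"],o["ft_torque"])
grab("wrist","w19")
crop("w19",245,140,150,150,5,"w19.png")
E
```

```text
t: 37.3
tool_pos: [661.9, 61.5, 153.3]
tool_rot: [-180.0, 0.0, 90.1]
wrist_force: [-0.4, -0.1, -1.5]
grip_width: 39.7
37.3 [661.8644367   61.45448324 153.29276081] [-1.79965740e+02  1.27492565e-03  9.01461696e+01] [-0.4091062  -0.12662439 -1.53363029] [-0.07841967  0.01774884 -0.02173787]
```

View pics/w19.png

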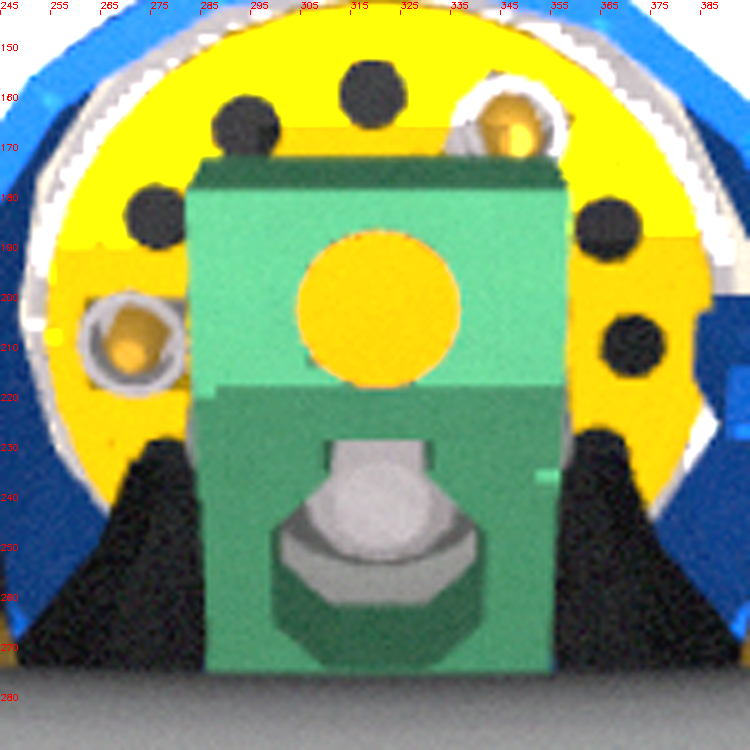

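```bash
python3 - <<'E'
from h import *
_,K,T=load("w19")
f=lambda px,z: bp(K,T,px,z,True)[:2].round(2)
b=lambda x,y:(x/5+244.5,y/5+139.5)
zt=153.5-4.8+16
print("spindle",f(b(380,510),145),f(b(305,510),145),f(b(455,510),145), "bottom edge",f(b(380,562),145),"plate far corners",f(b(188,189),zt),f(b(567,189),zt))
print("stud",f(b(131,350),91))
E
python3 -m pendant '{"slide":[[0.03,0,-0.1],[0.03,0,-0.2],[0.03,0,-0.3],[0.03,0,-0.4],[0.03,0,-0.5],[0.03,0,-0.6],[0.03,0,-0.7],[0.03,0,-0.8]],"rot":[[0,0,0],[0,0,0],[0,0,0],[0,0,0],[0,0,0],[0,0,0],[0,0,0],[0,0,0]],"fingers":[-0.4,-0.4,-0.4,-0.4,-0.4,-0.4,-0.4,-0.4]}' 30
python3 - <<'E'
from h import *
from plant import observe
o=observe();print(o["t"],o["tool_pos"],o["tool_rot"],o["wrist_force"],o["ft_torque"])
grab("wrist","w20")
crop("w20",245,140,150,150,5,"w20.png")
E
```

```text
spindle [662.01  60.86] [652.68  60.8 ] [671.34  60.87] bottom edge [662.03  53.55] plate far corners [642.06 106.49] [681.18 106.62]
stud [622.63  62.62]
t: 38.02
tool_pos: [662.4, 61.4, 145.6]
tool_rot: [180.0, -0.0, 90.1]
wrist_force: [1.0, -0.2, -1.8]
grip_width: 39.1
38.0167 [662.40148145  61.35529068 145.6414146 ] [ 1.79996400e+02 -2.21972592e-03  9.01407064e+01] [ 0.99754195 -0.16768492 -1.78486092] [-0.07075316 -0.06413799 -0.02729241]
```

View pics/w20.png

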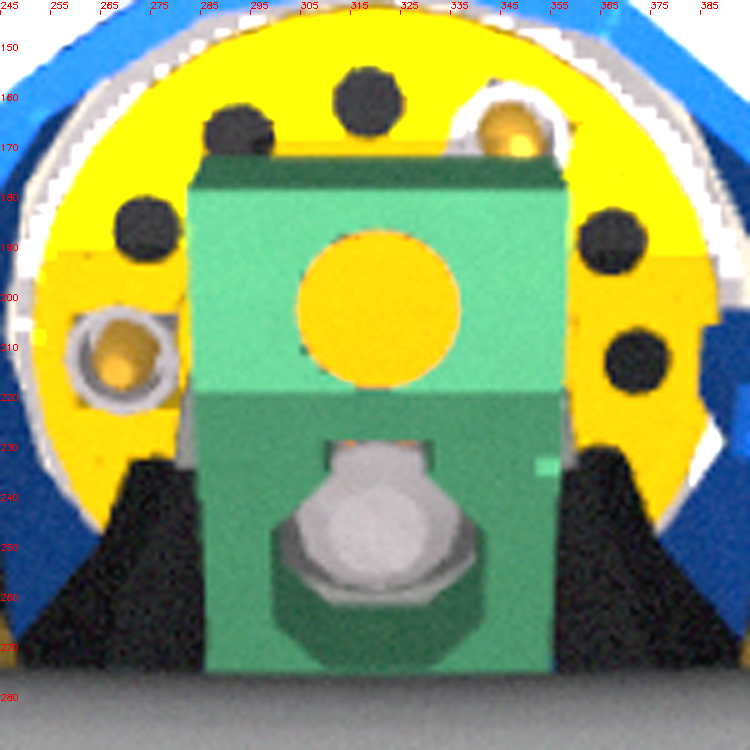

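```bash
python3 -m pendant '{"slide":[[0,0,-0.1],[0,0,-0.2],[0,0,-0.3],[0,0,-0.4],[0,0,-0.5],[0,0,-0.6],[0,0,-0.7],[0,0,-0.8]],"rot":[[0,0,0],[0,0,0],[0,0,0],[0,0,0],[0,0,0],[0,0,0],[0,0,0],[0,0,0]],"fingers":[-0.4,-0.4,-0.4,-0.4,-0.4,-0.4,-0.4,-0.4]}' 30
```

```text
t: 38.73
tool_pos: [662.4, 61.4, 137.6]
tool_rot: [180.0, -0.0, 90.1]
wrist_force: [-0.4, -0.0, -1.9]
grip_width: 39.3
```

Free past the key's top (underside about 133). I'll keep lowering.

```bash
python3 -m pendant '{"slide":[[0,0,-0.1],[0,0,-0.2],[0,0,-0.3],[0,0,-0.4],[0,0,-0.5],[0,0,-0.6],[0,0,-0.65],[0,0,-0.7]],"rot":[[0,0,0],[0,0,0],[0,0,0],[0,0,0],[0,0,0],[0,0,0],[0,0,0],[0,0,0]],"fingers":[-0.4,-0.4,-0.4,-0.4,-0.4,-0.4,-0.4,-0.4]}' 30
python3 -m pendant '{"slide":[[0,0,-0.03],[0,0,-0.06],[0,0,-0.09],[0,0,-0.12],[0,0,-0.15],[0,0,-0.15],[0,0,-0.15],[0,0,-0.15]],"rot":[[0,0,0],[0,0,0],[0,0,0],[0,0,0],[0,0,0],[0,0,0],[0,0,0],[0,0,0]],"fingers":[-0.4,-0.4,-0.4,-0.4,-0.4,-0.4,-0.4,-0.4]}' 30
```

```text
t: 39.4
tool_pos: [662.4, 61.3, 130.6]
tool_rot: [180.0, -0.0, 90.1]
wrist_force: [-0.1, -0.2, -1.8]
grip_width: 39.3
t: 40.07
tool_pos: [662.4, 61.4, 129.8]
tool_rot: [180.0, -0.0, 90.1]
wrist_force: [-2.4, 0.4, 3.9]
grip_width: 39.7
```

```bash
python3 -m pendant '{"slide":[[0,0,0.05],[0,0,0.05],[0,0,0.05],[0,0,0.05],[0,0,0.05],[0,0,0.05],[0,0,0.05],[0,0,0.05]],"rot":[[0,0,0],[0,0,0],[0,0,0],[0,0,0],[0,0,0],[0,0,0],[0,0,0],[0,0,0]],"fingers":[-0.2,0,0.2,0.2,0.2,0.2,0.2,0.2]}' 30
python3 -m pendant '{"slide":[[0,0,0.3],[0,0,1],[0,0,2.5],[0,0,4.5],[0,-1,7],[0,-3.5,10],[0,-6,12],[0,-8,13]],"rot":[[0,0,0],[0,0,0],[0,0,0],[0,0,0],[0,0,0],[0,0,0],[0,0,0],[0,0,0]],"fingers":[0.3,0.3,0.3,0.3,0.5,1,1,1]}' 30
python3 - <<'E'
from h import *
from plant import observe
o=observe();print(o["t"],o["tool_pos"],o["tool_rot"],o["wrist_force"])
grab("wrist","w21");grab("scene","s21")
im=load("w21")[0]; cv2.imwrite("pics/w21.png",cv2.cvtColor(im,cv2.COLOR_RGB2BGR))
im=load("s21")[0]; cv2.imwrite("pics/s21.png",cv2.cvtColor(im,cv2.COLOR_RGB2BGR))
crop("w21",215,30,210,160,4,"w21c.png")
E
```

```text
t: 40.73
tool_pos: [662.4, 61.3, 129.7]
tool_rot: [180.0, 0.0, 90.1]
wrist_force: [-0.5, -1.0, 0.1]
grip_width: 52.1
t: 41.4
tool_pos: [663.8, -21.1, 264.4]
tool_rot: [179.6, 0.0, 90.1]
wrist_force: [0.1, 0.5, 1.1]
grip_width: 75.5
41.4 [663.82956249 -21.10945993 264.44593728] [1.79625314e+02 4.15405913e-02 9.00807040e+01] [0.07750223 0.50336144 1.14803115]
```

View pics/w21c.png

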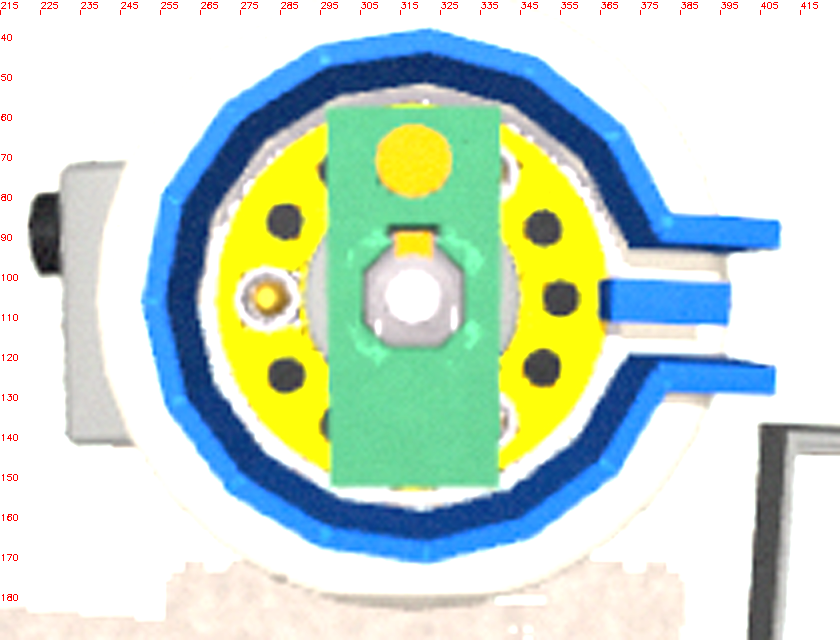

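View pics/s21.png

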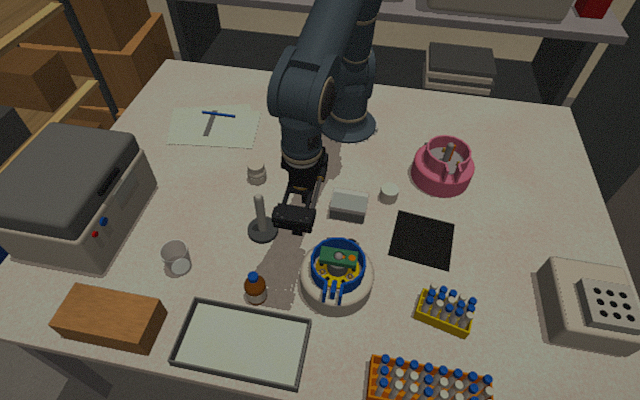

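The plate's slot is on the orange key at (318,90), and the spindle stands in its bore at (318,103). The lug is in the notch at (380,105). In the scene picture every bystander is where it was. I'll let the arm settle, then hand in.

```bash
python3 -m pendant '{"slide":[[0,0,0],[0,0,0],[0,0,0],[0,0,0],[0,0,0],[0,0,0],[0,0,0],[0,0,0]],"rot":[[0,0,0],[0,0,0],[0,0,0],[0,0,0],[0,0,0],[0,0,0],[0,0,0],[0,0,0]],"fingers":[1,1,1,1,1,1,1,1]}' 30
python3 - <<'E'
from meas import *
_,K,T=load("w21")
f=lambda p,z:bp(K,T,(p[0]/4+214.5,p[1]/4+29.5),z,True)[:2]
for z in (141,147): 
    c=np.array([f(p,z) for p in [(328,108),(500,108),(330,487),(499,487)]]); print(z,c.round(1).tolist(),c.mean(0))
from plant import *
print(hand_in())
E
```

```text
t: 42.17
tool_pos: [662.4, -18.5, 259.6]
tool_rot: [-180.0, 0.0, 90.2]
wrist_force: [0.0, 0.1, -0.1]
grip_width: 87.6
141 [[642.5, 106.1], [681.9, 106.2], [642.5, 16.7], [682.3, 16.7]] [662.28997563  61.44605851]
147 [[642.9, 105.2], [681.5, 105.2], [642.9, 17.7], [681.9, 17.7]] [662.30017988  61.44537475]
the job is handed in; nothing more can be done
None
```

The carrier is fully home on the mixer, the locking plate lies on its boss over the spindle and key, and I handed the job in at about 42 s. It reported no verdict.

- **Carrier:** I drew it off the post by its lug, set it on the mat, and regripped it by the boss. I then lowered it into the guard with the lug in the notch and the holes over the studs. It met the platform at the expected height with about 7 N.
- **Plate:** I lowered it over the spindle with its slot on the key. It met the boss at the expected height with about 4 N. In the last picture its centre measures (662.3, 61.4), against about (662.1, 61.4) measured for the hub. Its corners fit a 90 x 40 mm outline at the home height, so it lies flat.
- **Bystanders:** All of them look unmoved in the last scene picture. The arm was clear, with about 0 N at the wrist.

**What disagreed:**
- **First plate grasp:** It closed on air above the plate (26 mm opening). The fingertips end roughly at the TCP, not 22 mm ahead of it as stated. I reopened, felt my way lower and gripped it at about 39.5 mm. By the same measure, the lug and boss were held nearer their tops than planned, but neither slipped.
- **Camera positions:** The scene and top cameras differed by up to about 5 mm, so I relied on the wrist camera.

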